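# Lay two sample tubes in the cradle and latch the hold-down bar

### The arm

A 7-joint arm with a two-finger parallel gripper is mounted at the origin on a cart in front of the work surface, level with it; the furniture and walls round the work are solid. World frame = base frame: x ahead of the robot, y to its left, z up, the work surface at z = 0. Lengths are in m, angles in rad, forces in N, time in s.
With the tool pointing down it reaches from about 0.425 to 0.875 m from the base axis. Payload 4.7 kg.
Tool frame: the origin (TCP) lies between the finger pads; the fingertips stand 11 mm ahead of it and the grasp point (between the pads) lies 8 mm behind it; z points along the fingers, y is the direction in which the jaws open and shut (so a half turn about z gives the same grasp; the last joint's range is limited). The gripper opens to 87 mm and grips with 3 to 60 N. Pads are 19 mm wide; open, the fingers measure 117 mm over their backs; the gripper's body (75 mm by 190 mm) begins 51 mm behind the grasp point.
Start: joints at [1.271, 0.321, -0.07, 1.45, 0.023, 1.371, -0.057], TCP at [0.201, -0.618, 0.234] pointing down, gripper open.
Joint ranges: [-2.86, 2.86], [-0.3, 2.09], [-1.38, 1.24], [0.06, 2.45], [-1.56, 4.7], [0.09, 2.05], [-2.69, 2.69]. Speed limits (rad/s): [2.57, 2.57, 3.14, 3.14, 3.14, 3.14, 3.14].

### API

Orientations are given as a rotation vector (axis times angle).
In Python, from bench import ctrl gives the robot as it stands.
- The arm moves only by the tool servo_tool, never from a script. Its argument "series" is a list of rows, each an object with "travel": the shift along the tool's x, y, z in m, a list of three; "angular": the turn, a rotation vector about the tool's x, y, z in rad, a list of three. A call has 1 to 5 rows; each row shifts and turns the commanded pose from where the row before left it, along the tool's axes as they then stand; what a row does not reach is not made up. A row lasts 1/10 s, in which the tool goes at most 50 mm and 8.59 degrees, less where a joint would pass 70% of its speed; a pose out of reach is approached as far as the arm can. A call with a gripper value outside its range is refused whole. "claw" is the finger opening in m, from 0 to 0.087, set as the call begins (left out, the last holds). The fingers move at their own pace and stop on an object; "squeeze" is the grip in N (left out, the last holds). Time passes only in rows, so rows that do not move let the fingers close. It gives the time, the measured TCP pose, the force and the opening at its end, in the units of the state.
- ctrl.get_state(): the state, without advancing time (a new reading comes with each control period).
- ctrl.get_image(name): name is "side" or "top"; returns the picture (400x640x3 uint8, red, green, blue); there is no depth.
- ctrl.calibration(name): a dict with "fx", "fy", "cx", "cy" (pixels), "distortion" ([k1, k2, p1, p2, k3] as OpenCV has them; the pictures are not rectified), "rvec" (rotation vector, rad) and "tvec" (3), from world to camera coordinates, as OpenCV has them. Camera axes: x right, y down, z forward; pixel columns grow to the right and rows downward; lengths in m; the calibration is good to about 2 mm. A picture is of the moment at which its call begins. calibration takes no time and is no camera call.
- ctrl.close_job(): hands the job in, once; it reports no verdict.
The state is a dict: "time": time; "joint_positions": joint angles; "qd": joint speeds; "joint_torque": joint torques, N m; "position": TCP position; "tool_rot": TCP orientation; "ft_force": force on the tool from outside, world axes, zero at the start; "torque": the same for the moment, N m; "grip_width": opening from 0.0 (shut) to 1.0 (fully open).
Only numpy, scipy, OpenCV 4.12 (cv2) and the standard library are available. Lean on these libraries where they do the work, as an engineer would, in place of code of your own. Each camera call takes 0.05 s, during which the arm holds its last target.

### The job

Lay the two sample tubes that are lying loose on the bench into the two V-grooves of the tube cradle, one in each groove, so that each rests level across both notched rails. Then swing the hold-down bar over them by its knob, up the ramp of its cam and all the way round until it drops into the low notch, and let go. Leave everything else where it stands.

Things in the scene. Friction and masses are not known exactly. Their poses are not given: they have to be found in the camera images.
- tube_cradle: Grey base plate 92 (x) x 190 (y) x 6 mm, fixed to the bench, with two aluminium rails 8 mm thick along y at x = -23 and +23 mm, tops 36 mm up. In-line V notches (90 degrees, 15 mm deep) at y = -28 and +28 mm form two grooves along x. A hub at y = +91 mm (cam ring 31 mm in radius, post 74 mm high) carries the bar. Origin: on the bench, midway between grooves and rails; z up.
- groove_near_hub (a point): Point on the axis of a tube seated in the groove nearer the hub, midway between the rails, 32 mm above the bench; its x axis runs along the groove. A tube's middle may lie up to 15 mm from it along the groove. The 38 mm between the rails are free down to the base plate (6 mm up), for fingers.
- groove_far (a point): the same for the groove farther from the hub, 56 mm from the other.
- pivot (a point): point on the vertical turning axis of the hold-down bar, 91 mm from the cradle's origin along its +y, 44 mm above the bench.
- bar_knob (a point): On the axis of the round black knob upright at the bar's free end, 148 mm from the pivot axis. Knob 18 mm in diameter, 38 mm high; this point is 16 mm below its top, 22 mm above the bar's upper face, and 79 mm above the bench at the start. The bar is a steel strip 14 mm wide, 8 mm thick; underside 49 mm above the bench at the start, 58 on the crest, 44 in the notch.
- bar_turn (a joint): Angle of the bar, rad, counter-clockwise from above. 0: it points along the cradle's -x, off the grooves; 1.57: along -y, over the middles of both grooves. Starts at 0 to 0.35. A pin under it rides the cam: level to 0.45, ramp up to 1.15, crest to 1.33, then the notch (middle 1.57, play 0.08 each way, wall beyond). On the ramp it slides back if let go. 1 to 3 N at the knob turn it.
- bar_lift (a joint): Height of the bar, m: 0 on the cam's start level, +0.009 on the crest, -0.005 in the low notch (latched). Its weight and a light spring press it down with about 5 N; a hand that grips the knob tightly holds it up, so leave it free to rise and drop, or release it over the notch.
- sample_tube_0: Sample tube lying on the bench, 88 mm long; body 15.4 mm in diameter, cap 17.2 mm in diameter over the last 14 mm. Origin: centre of the closed bottom end; z along the tube to the cap (level when lying). 16 g, rolls easily. The tubes standing upright in the rack are not meant.
- tube_0_middle (a point): middle of the first loose tube, on its axis, 44 mm from its bottom end; about 10 mm above the bench at the start (a 2 mm mat lies under it).
- sample_tube_1: the second loose sample tube, same size and axes; either tube may go in either groove, cap at either end.
- tube_1_middle (a point): middle of the second loose tube, on its axis, 44 mm from its bottom end.
- vial_0: small glass vial with black cap, 22 mm across, 48 mm high, standing; bystander; origin at the centre of its underside.
- weigh_boats: stack of white square weighing dishes, 73 x 73 mm, 22 mm high; bystander; origin at the centre of its underside.
- resin_bottle_black: black bottle 60 mm across, 168 mm high, standing; bystander; origin at the centre of its underside.
Mind the look-alikes: they are no part of the job. Leave any red or yellow look-alike of the sample_tube_0 alone.

How it is judged:
On the way, in this order (a step that is already met when the one before it is completed fails the run):
1. both tubes lie at rest in the V-grooves, one in each, with the bar still open ((((x of tube_0_middle in the frame of groove_near_hub between -0.015 and 0.015 m and y of tube_0_middle in the frame of groove_near_hub between -0.004 and 0.004 m and z of tube_0_middle in the frame of groove_near_hub between -0.003 and 0.003 m and angle between the z axis of sample_tube_0 and the x axis of tube_cradle, either way round below 0.06 rad) and (x of tube_1_middle in the frame of groove_far between -0.015 and 0.015 m and y of tube_1_middle in the frame of groove_far between -0.004 and 0.004 m and z of tube_1_middle in the frame of groove_far between -0.003 and 0.003 m and angle between the z axis of sample_tube_1 and the x axis of tube_cradle, either way round below 0.06 rad)) or ((x of tube_1_middle in the frame of groove_near_hub between -0.015 and 0.015 m and y of tube_1_middle in the frame of groove_near_hub between -0.004 and 0.004 m and z of tube_1_middle in the frame of groove_near_hub between -0.003 and 0.003 m and angle between the z axis of sample_tube_1 and the x axis of tube_cradle, either way round below 0.06 rad) and (x of tube_0_middle in the frame of groove_far between -0.015 and 0.015 m and y of tube_0_middle in the frame of groove_far between -0.004 and 0.004 m and z of tube_0_middle in the frame of groove_far between -0.003 and 0.003 m and angle between the z axis of sample_tube_0 and the x axis of tube_cradle, either way round below 0.06 rad))) and linear speed of each of sample_tube_0, sample_tube_1 below 0.02 m/s and contact force between the fingers and sample_tube_0 below 0.1 N and contact force between the fingers and sample_tube_1 below 0.1 N and value of joint bar_turn below 1.2 rad), for 0.2 s.
2. the bar has been lifted by the cam on its way over the tubes (value of joint bar_lift above 0.006 m).
At the end, for the whole second after the job is handed in: One sample tube lies in each groove (middle within 15 mm along the groove, 4 mm across it and 3 mm in height of the seated place, axis within 0.06 rad of the groove), at rest; the bar stands over them, turned past 1.44 rad and dropped into the low notch (bar_lift below -3.5 mm) ((((x of tube_0_middle in the frame of groove_near_hub between -0.015 and 0.015 m and y of tube_0_middle in the frame of groove_near_hub between -0.004 and 0.004 m and z of tube_0_middle in the frame of groove_near_hub between -0.003 and 0.003 m and angle between the z axis of sample_tube_0 and the x axis of tube_cradle, either way round below 0.06 rad) and (x of tube_1_middle in the frame of groove_far between -0.015 and 0.015 m and y of tube_1_middle in the frame of groove_far between -0.004 and 0.004 m and z of tube_1_middle in the frame of groove_far between -0.003 and 0.003 m and angle between the z axis of sample_tube_1 and the x axis of tube_cradle, either way round below 0.06 rad)) or ((x of tube_1_middle in the frame of groove_near_hub between -0.015 and 0.015 m and y of tube_1_middle in the frame of groove_near_hub between -0.004 and 0.004 m and z of tube_1_middle in the frame of groove_near_hub between -0.003 and 0.003 m and angle between the z axis of sample_tube_1 and the x axis of tube_cradle, either way round below 0.06 rad) and (x of tube_0_middle in the frame of groove_far between -0.015 and 0.015 m and y of tube_0_middle in the frame of groove_far between -0.004 and 0.004 m and z of tube_0_middle in the frame of groove_far between -0.003 and 0.003 m and angle between the z axis of sample_tube_0 and the x axis of tube_cradle, either way round below 0.06 rad))) and linear speed of each of sample_tube_0, sample_tube_1 below 0.02 m/s and value of joint bar_turn above 1.44 rad and value of joint bar_lift below -0.0035 m); the robot touches nothing.
It fails at once if the small vial is displaced by more than 30 mm (distance of vial_0 from where it was at the start of the episode above 0.03 m).
It fails at once if the stack of weighing dishes is displaced by more than 30 mm (distance of weigh_boats from where it was at the start of the episode above 0.03 m).
It fails at once if the black bottle is displaced by more than 30 mm (distance of resin_bottle_black from where it was at the start of the episode above 0.03 m).
It also fails if it takes over 72 s, if anything falls off the work surface, if the arm or the gripper's body presses on something with over 40 N, if the wrist force passes 120 N, or if a joint passes its speed limit or range.

## Working session

There is one attempt and no reset: what is moved stays moved. The work goes in short steps, Python scripts to look and compute and a tool call to move; the robot and the scene stay as the last step left them, time stands still between calls to the robot, and variables do not carry over. Pictures are saved under pics/ and viewed, and the job is handed in when it is done.

Besides the shell and the picture viewer there is one more tool, called after "Call:" by a JSON object that holds its "api" and its "payload". servo_tool: Moves the arm, as the interface text tells. Its arguments: {"type":"object","properties":{"series":{"type":"array","items":{"type":"object","properties":{"travel":{"type":"array","items":{"type":"number"}},"angular":{"type":"array","items":{"type":"number"}}}}},"claw":{"type":"number"},"squeeze":{"type":"number"}},"required":["series"]}

```bash
ls; mkdir -p pics; python3 - <<'E'
from bench import ctrl
import cv2
s=ctrl.get_state();print(s)
for n in("side","top"):
    im=ctrl.get_image(n);cv2.imwrite(f"pics/{n}0.png",im[:,:,::-1]);print(ctrl.calibration(n))
E
```

```text
pics
{'time': 0.0, 'joint_positions': array([ 1.27110111,  0.32180162, -0.07008999,  1.45165288,  0.02263504,
        1.37078765, -0.0569021 ]), 'qd': array([-1.33501207e-03,  2.10436780e-04,  1.91124991e-03,  8.90975401e-04,
       -3.32362230e-04,  8.23831637e-05, -1.04302923e-03]), 'joint_torque': array([ 1.05340557e-04, -4.91294754e+01, -4.03674496e-01, -3.12539327e+01,
       -6.38073147e-02,  4.36451565e-02,  1.62130386e-04]), 'position': array([ 0.20042091, -0.61778364,  0.23248653]), 'tool_rot': array([-3.10120132e+00, -4.90666918e-01,  6.57010369e-04]), 'ft_force': array([ 0.26012731, -0.57854396,  0.03378213]), 'torque': array([-0.03186777, -0.02320556, -0.0075684 ]), 'grip_width': 0.9986923662281025}
{'fx': 440.2320644437449, 'fy': 440.2320644437449, 'cx': 321.0549191924687, 'cy': 201.4845378871387, 'distortion': array([-0.11795245,  0.        ,  0.        ,  0.        ,  0.        ]), 'rvec': array([ 0.54951024, -2.34136302,  1.62809529]), 'tvec': array([0.44519472, 0.19011426, 1.30393856])}
{'fx': 438.6409755073321, 'fy': 438.6409755073321, 'cx': 316.48166762936177, 'cy': 196.9347823931574, 'distortion': array([0.00066499, 0.        , 0.        , 0.        , 0.        ]), 'rvec': array([ 2.19237123, -2.16906041,  0.07399766]), 'tvec': array([-0.04547711,  0.52189674,  1.21343085])}
```

View pics/side0.png

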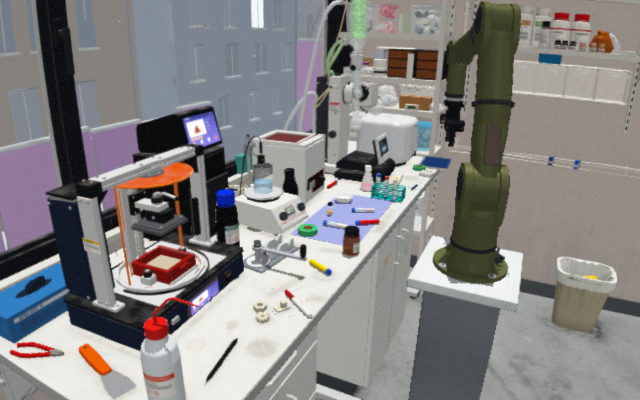

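View pics/top0.png

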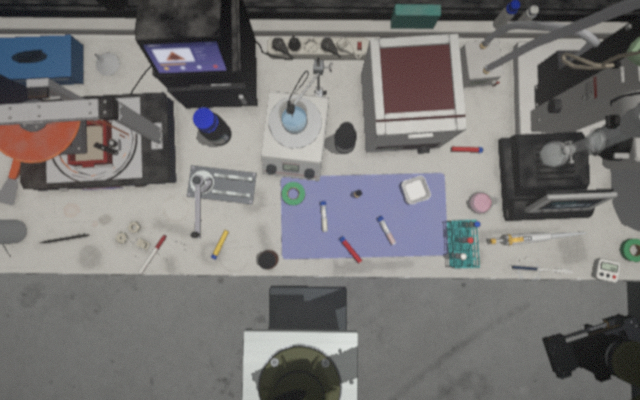

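```bash
python3 - <<'E'
import cv2
im=cv2.imread('pics/top0.png')
cv2.imwrite('pics/c1.png',cv2.resize(im[155:275,170:290],None,fx=5,fy=5,interpolation=cv2.INTER_CUBIC))
cv2.imwrite('pics/c2.png',cv2.resize(im[170:270,290:420],None,fx=6,fy=6,interpolation=cv2.INTER_CUBIC))
im=cv2.imread('pics/side0.png')
cv2.imwrite('pics/c3.png',cv2.resize(im[180:290,235:395],None,fx=5,fy=5,interpolation=cv2.INTER_CUBIC))
E
```

```text
(no output)
```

View pics/c1.png

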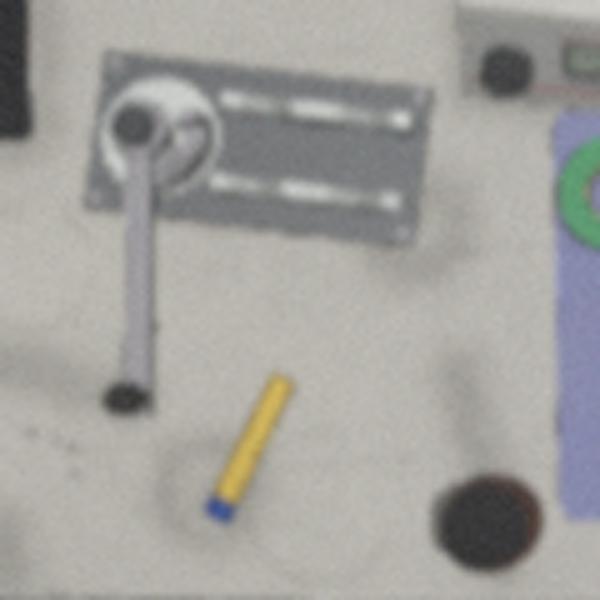

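View pics/c2.png

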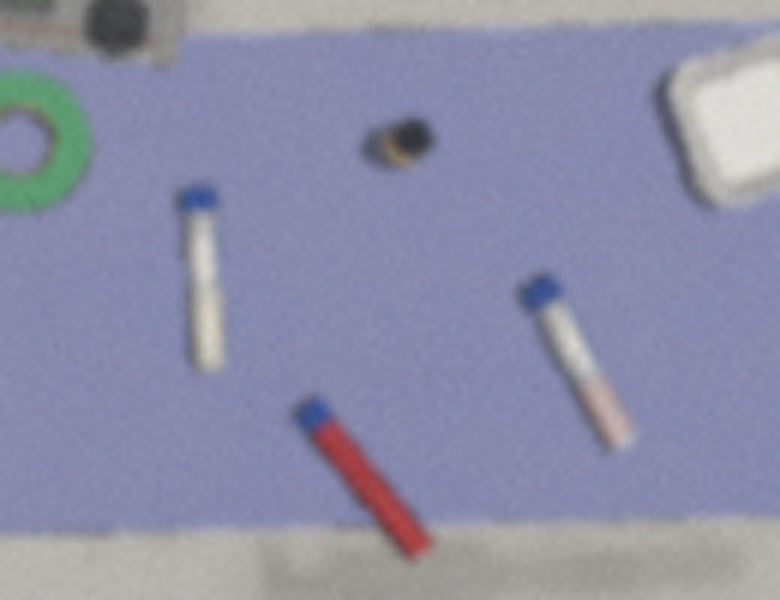

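View pics/c3.png

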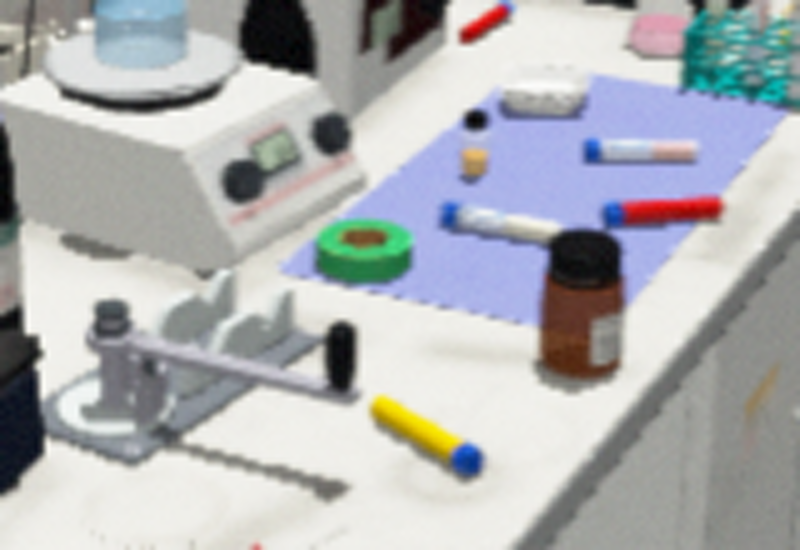

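```bash
cat > h.py <<'E'
import numpy as np,cv2
from bench import ctrl
from scipy.spatial.transform import Rotation as R
def cal(n):
    c=ctrl.calibration(n);K=np.array([[c['fx'],0,c['cx']],[0,c['fy'],c['cy']],[0,0,1]])
    return K,c['distortion'],c['rvec'],c['tvec']
def ground(n,pts,z):
    K,d,r,t=cal(n);u=cv2.undistortPoints(np.array(pts,float).reshape(-1,1,2),K,d).reshape(-1,2)
    Rm=cv2.Rodrigues(r)[0];C=-Rm.T@t
    ray=np.c_[u,np.ones(len(u))]@Rm
    return C+ray*((z-C[2])/ray[:,2])[:,None]
def proj(n,P):
    K,d,r,t=cal(n);return cv2.projectPoints(np.array(P,float).reshape(-1,1,3),r,t,K,d)[0].reshape(-1,2)
def crop(pts,ox,oy,s): return (np.array(pts,float)+.5)/s-.5+np.array([ox,oy])
def shot(n,name,box,s):
    im=ctrl.get_image(n)[:,:,::-1];x0,y0,x1,y1=box
    cv2.imwrite(f'pics/{name}.png',cv2.resize(im[y0:y1,x0:x1],None,fx=s,fy=s,interpolation=cv2.INTER_CUBIC))
E
python3 - <<'E'
from h import *
np.set_printoptions(precision=4,suppress=True)
pc=crop([(107,50),(433,88),(412,243),(85,210)],170,155,5)
g=ground('top',pc,.006);print(g)
print(g.mean(0),np.linalg.norm(g-np.roll(g,-1,0),axis=1))
yv=(g[0]+g[3]-g[1]-g[2]);xv=g[0]+g[1]-g[2]-g[3]
print('yaw',np.arctan2(-yv[0],yv[1]),np.arctan2(xv[1],xv[0]))
print('knobtop',ground('top',crop([(126,398)],170,155,5),.095),'hubtop',ground('top',crop([(133,125)],170,155,5),.074))
print('tubes cap,bot',ground('top',crop([(198,188),(209,368),(541,290),(622,444)],290,170,6),.0105))
# side checks
print('side tube', ground('side',crop([(447,215),(590,150),(696,153)],235,180,5),.0105))
print('side knob', ground('side',crop([(342,326),(340,388)],235,180,5)[:1],.095))
print('vial, brown bottle', ground('top',crop([(410,138)],290,170,6),.048), ground('top',crop([(487,522)],170,155,5),.08))
E
```

```text
[[0.6123 0.3201 0.006 ]
 [0.5923 0.133  0.006 ]
 [0.5036 0.1431 0.006 ]
 [0.5204 0.3297 0.006 ]]
[0.5572 0.2315 0.006 ] [0.1882 0.0893 0.1874 0.0924]
yaw -0.09823421171805449 -0.10840957428903746
knobtop [[0.4153 0.2779 0.095 ]] hubtop [[0.5618 0.2846 0.074 ]]
tubes cap,bot [[ 0.5119 -0.0572  0.0105]
 [ 0.4274 -0.0632  0.0105]
 [ 0.4656 -0.2187  0.0105]
 [ 0.3941 -0.2566  0.0105]]
side tube [[ 0.5121 -0.0616  0.0105]
 [ 0.4691 -0.2262  0.0105]
 [ 0.3952 -0.2591  0.0105]]
side knob [[0.4156 0.2811 0.095 ]]
vial, brown bottle [[ 0.5334 -0.1537  0.048 ]] [[0.3519 0.0888 0.08  ]]
```

```bash
cat > ov.py <<'E'
from h import *
def ov(cx,cy,yaw,turn,tag):
    c,s=np.cos(yaw),np.sin(yaw);T=lambda p:np.array([[cx+c*x-s*y,cy+s*x+c*y,z] for x,y,z in p])
    for n,(x0,y0,x1,y1),f,src in (('top',(185,160,262,245),9,'pics/top0.png'),('side',(240,220,320,285),10,'pics/side0.png')):
        im=cv2.resize(cv2.imread(src)[y0:y1,x0:x1],None,fx=f,fy=f,interpolation=cv2.INTER_CUBIC)
        def dl(p,col,w=True):
            q=(proj(n,T(p))-[x0,y0]+.5)*f-.5
            cv2.polylines(im,[np.round(q).astype(int)],False,col,1,cv2.LINE_AA)
        for rx in(-.023,.023):
            for sx in (-.004,.004):
                pr=[(-.053,.006),(-.053,.036),(-.043,.036),(-.028,.021),(-.013,.036),(.013,.036),(.028,.021),(.043,.036),(.053,.036),(.053,.006)]
                dl([(rx+sx,y,z) for y,z in pr],(0,0,255))
        a=np.linspace(0,2*np.pi,40)
        dl([(.031*np.cos(t),.091+.031*np.sin(t),.006) for t in a],(0,255,0))
        dl([(.008*np.cos(t),.091+.008*np.sin(t),.074) for t in a],(0,255,255))
        k=(-.148*np.cos(turn),.091-.148*np.sin(turn))
        dl([(k[0]+.009*np.cos(t),k[1]+.009*np.sin(t),.095) for t in a],(255,0,0))
        dl([(k[0]+.009*np.cos(t),k[1]+.009*np.sin(t),.057) for t in a],(255,0,0))
        cv2.imwrite(f'pics/ov_{n}_{tag}.png',im)
E
python3 -c "
from ov import *
ov(.5527,.194,-.1,.146,'a')"
```

```text
(no output)
```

View pics/ov_top_a.png

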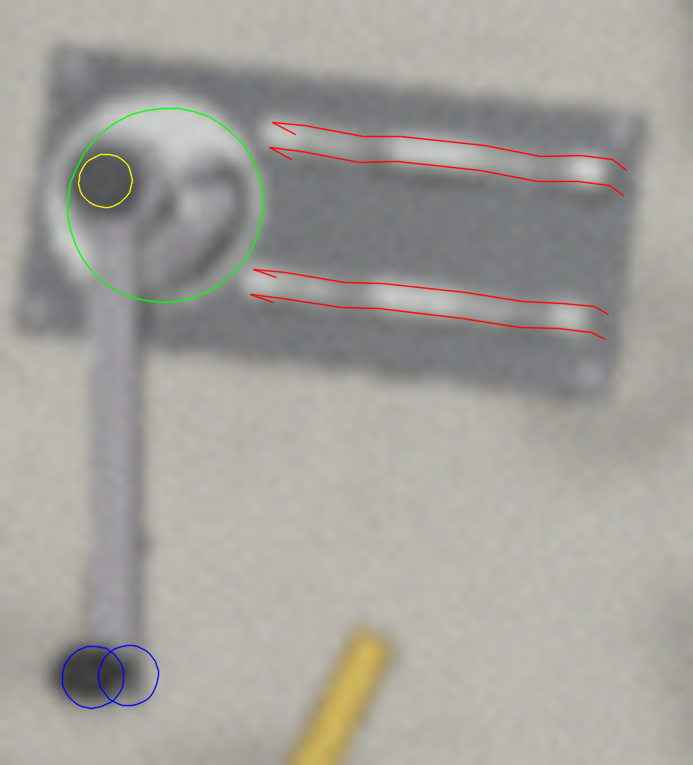

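View pics/ov_side_a.png

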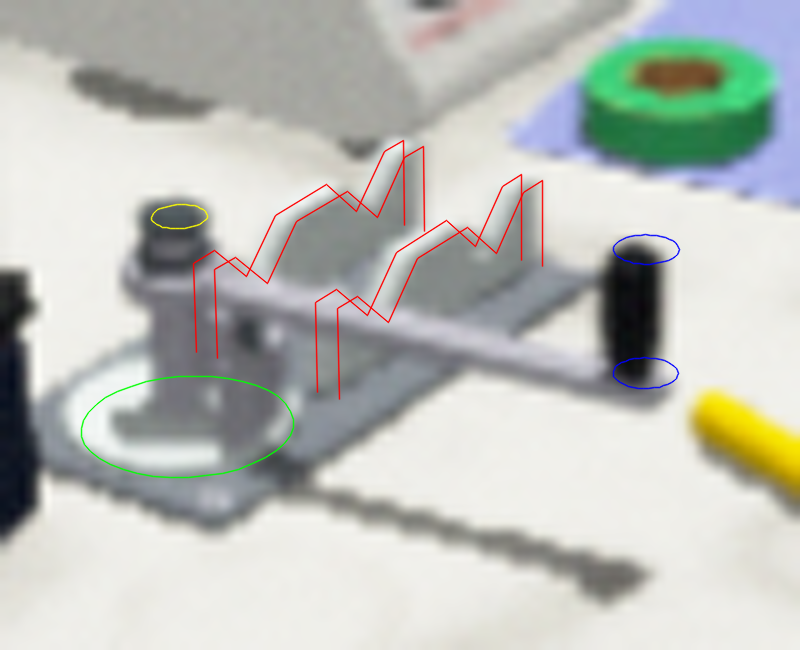

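```bash
python3 -c "
from ov import *
ov(.552,.1968,-.102,.15,'b')"
```

```text
(no output)
```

View pics/ov_top_b.png

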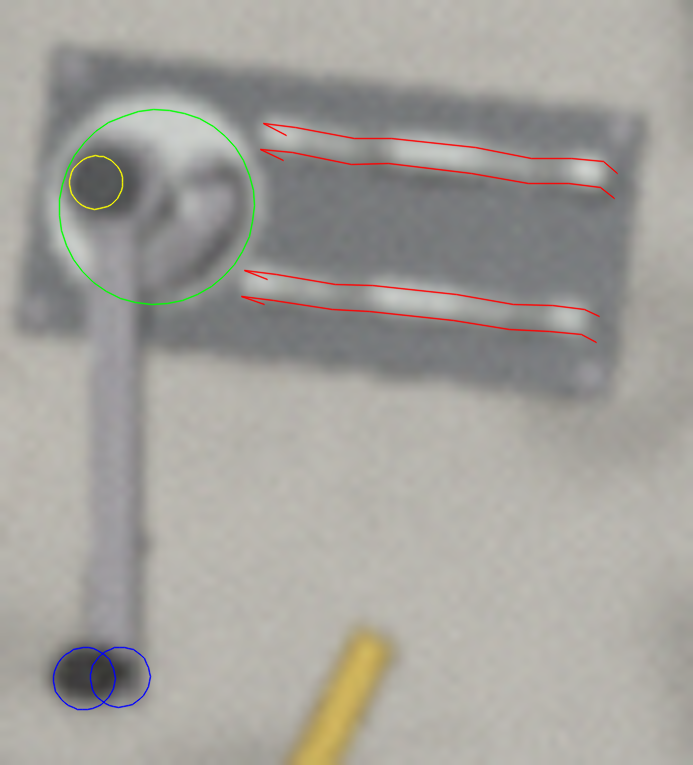

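View pics/ov_side_b.png

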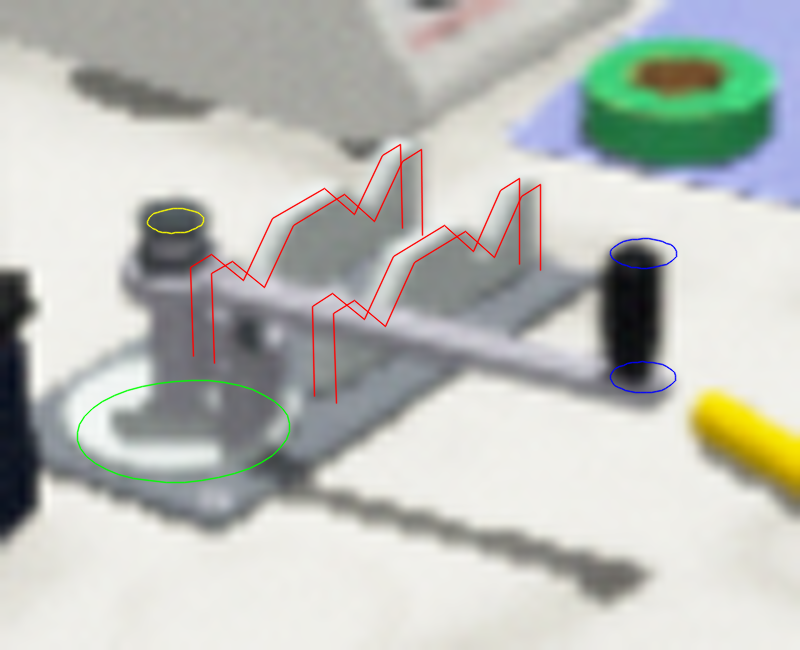

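```bash
cat >> h.py <<'E'
np.set_printoptions(precision=4,suppress=True)
def pose(): 
    s=ctrl.get_state();return s,s['position'],R.from_rotvec(s['tool_rot'])
def plan(x,y,z,psi):
    s,p,q=pose()
    q2=R.from_euler('z',psi)*R.from_euler('x',np.pi)
    print('t',round(s['time'],2),'p',p,'F',s['ft_force'],'w',s['grip_width'])
    print('angular',(q.inv()*q2).as_rotvec(),' travel(after turn)',q2.inv().apply(np.array([x,y,z])-p),'dist',np.linalg.norm(np.array([x,y,z])-p))
E
python3 - <<'E'
from h import *
plan(.430,-.2375,.20,.487)
print('bottle',ground('top',[(203,117)],.168),'hotplate front',ground('top',[(264,178),(318,178)],.0),ground('top',[(264,165),(318,165)],.06),'tape',ground('top',[(293,193)],.02))
print('rack',ground('top',[(446,222),(480,268)],.09))
E
```

```text
t 0.1 p [ 0.2004 -0.6178  0.2326] F [-0.1821 -0.3637 -0.2216] w 0.9988645276191352
angular [-0.0018 -0.     -0.1732]  travel(after turn) [ 0.3809 -0.2287  0.0326] dist 0.4454243843375777
bottle [[0.7093 0.2458 0.168 ]] hotplate front [[ 0.5766  0.1112  0.    ]
 [ 0.5782 -0.0435  0.    ]] [[ 0.6054  0.1042  0.06  ]
 [ 0.6068 -0.0434  0.06  ]] tape [[0.5327 0.0262 0.02  ]]
rack [[ 0.4545 -0.382   0.09  ]
 [ 0.3355 -0.4693  0.09  ]]
```

Call:
{"api": "servo_tool", "payload": {"series": [{"angular": [0, 0, -0.0866]}, {"angular": [0, 0, -0.0866]}, {"travel": [0.038, -0.023, 0]}, {"travel": [0.038, -0.023, 0]}, {"travel": [0.038, -0.023, 0]}], "claw": 0.05, "squeeze": 8}}

```text
$.series[0]: bad value
```

Call:
{"api": "servo_tool", "payload": {"series": [{"travel": [0.038, -0.023, 0]}, {"travel": [0.038, -0.023, 0]}, {"travel": [0.038, -0.023, 0]}, {"travel": [0.038, -0.023, 0]}, {"travel": [0.038, -0.023, 0]}]}}

```text
$.series[0]: bad value
```

Call:
{"api": "servo_tool", "payload": {"series": [{"travel": [0.038, -0.022, 0.015]}, {"travel": [0.038, -0.022, 0.017]}, {"travel": [0, 0, 0.04]}, {"travel": [0, 0, 0.04]}, {"travel": [0, 0, 0]}]}}

```text
$.series[0]: bad value
```

```bash
python3 - <<'E'
from h import *
plan(.430,-.2375,.06,.487)
shot('top','t1',(340,170,440,270),6)
shot('side','s1',(290,130,420,230),6)
E
```

```text
t 0.1 p [ 0.2004 -0.6178  0.2326] F [-0.1821 -0.3637 -0.2216] w 0.9988645276191352
angular [-0.0018 -0.     -0.1732]  travel(after turn) [ 0.3809 -0.2287  0.1726] dist 0.4765712259092537
```

View pics/t1.png

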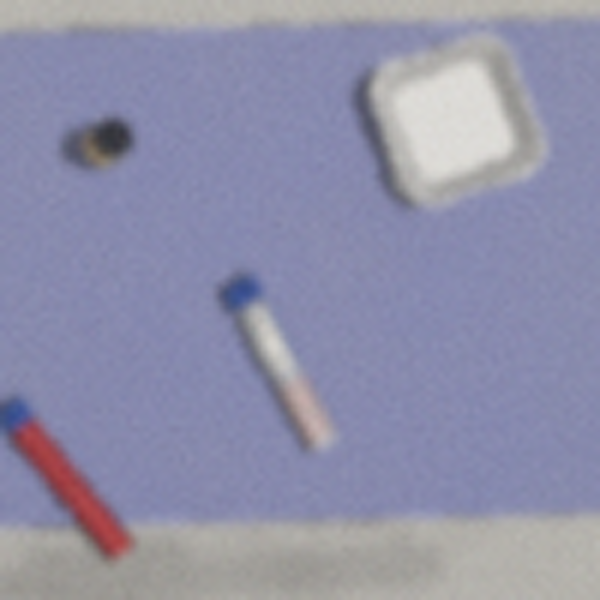

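View pics/s1.png

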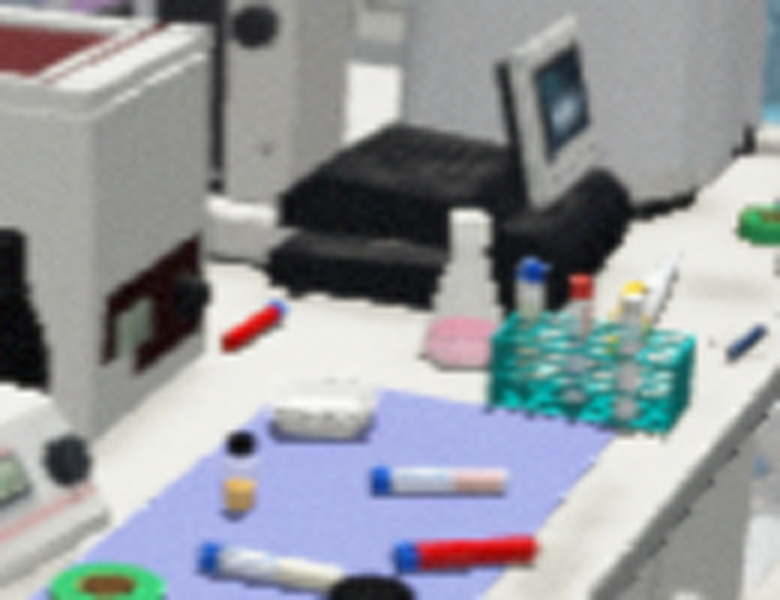

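The rows need both keys; nothing has moved and the tubes are where they were. I'll send the moves again in full.

Call:
{"api": "servo_tool", "payload": {"series": [{"travel": [0, 0, 0], "angular": [0, 0, -0.0866]}, {"travel": [0, 0, 0], "angular": [0, 0, -0.0866]}, {"travel": [0.038, -0.023, 0], "angular": [0, 0, 0]}, {"travel": [0.038, -0.023, 0], "angular": [0, 0, 0]}, {"travel": [0.038, -0.023, 0], "angular": [0, 0, 0]}], "claw": 0.05, "squeeze": 8}}

```text
time: 0.7
position: [0.2696, -0.5025, 0.2331]
tool_rot: [-3.049, -0.756, -0.0]
ft_force: [0.2, -0.3, -0.1]
grip_width: 0.638
```

Call:
{"api": "servo_tool", "payload": {"series": [{"travel": [0.038, -0.023, 0], "angular": [0, 0, 0]}, {"travel": [0.038, -0.023, 0], "angular": [0, 0, 0]}, {"travel": [0.038, -0.023, 0], "angular": [0, 0, 0]}, {"travel": [0.038, -0.023, 0], "angular": [0, 0, 0]}, {"travel": [0.038, -0.023, 0], "angular": [0, 0, 0]}]}}

```text
time: 1.2
position: [0.3837, -0.3117, 0.2336]
tool_rot: [3.049, 0.757, -0.0]
ft_force: [0.9, -0.3, -0.7]
grip_width: 0.576
```

Call:
{"api": "servo_tool", "payload": {"series": [{"travel": [0.038, -0.022, 0.015], "angular": [0, 0, 0]}, {"travel": [0.038, -0.022, 0.017], "angular": [0, 0, 0]}, {"travel": [0, 0, 0.04], "angular": [0, 0, 0]}, {"travel": [0, 0, 0.04], "angular": [0, 0, 0]}, {"travel": [0, 0, 0], "angular": [0, 0, 0]}]}}

```text
time: 1.7
position: [0.4259, -0.2365, 0.1167]
tool_rot: [-3.041, -0.757, 0.011]
ft_force: [-1.7, 0.1, 0.2]
grip_width: 0.579
```

```bash
python3 - <<'E'
from h import *
plan(.430,-.2375,.06,.487)
shot('top','t2',(340,170,440,270),6)
shot('side','s2',(290,130,420,230),6)
E
```

```text
t 1.7 p [ 0.4259 -0.2365  0.1167] F [-1.7175  0.0507  0.218 ] w 0.5789318621369731
angular [-0.0091  0.0052  0.0011]  travel(after turn) [0.0031 0.0028 0.0567] dist 0.05684467987729139
```

View pics/t2.png

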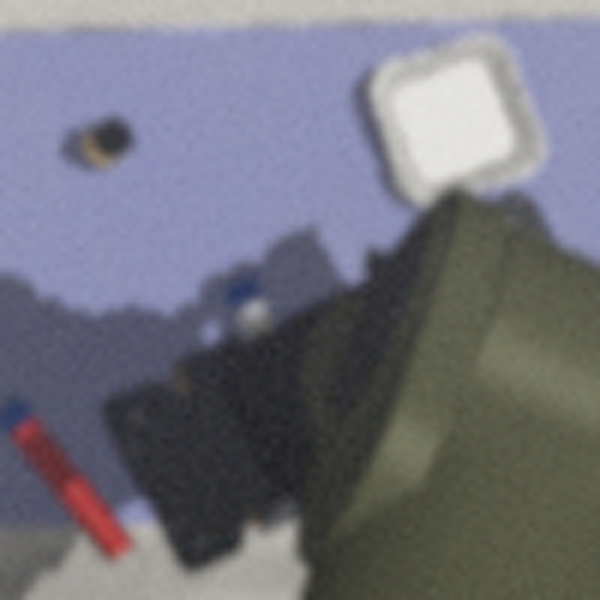

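View pics/s2.png

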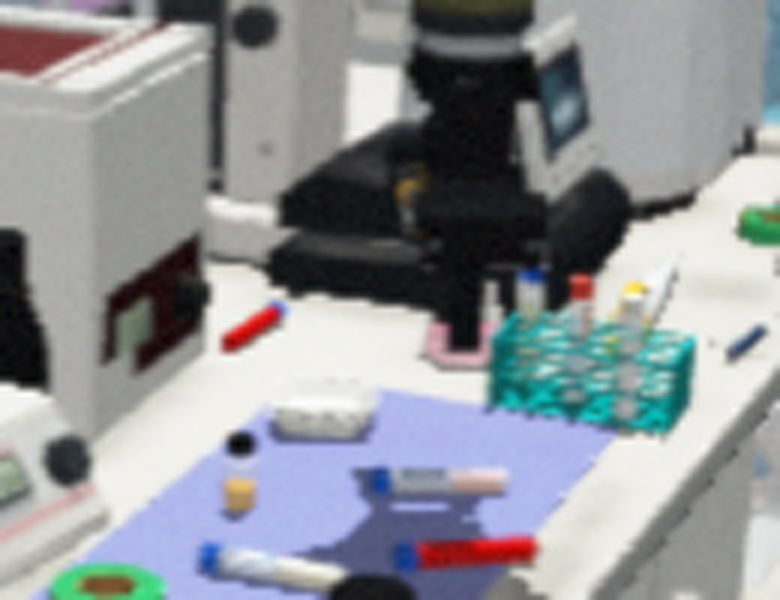

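Call:
{"api": "servo_tool", "payload": {"series": [{"travel": [0.003, 0.0045, 0.02], "angular": [-0.009, 0.005, 0.015]}, {"travel": [0, 0, 0.03], "angular": [0, 0, 0]}, {"travel": [0, 0, 0.02], "angular": [0, 0, 0]}, {"travel": [0, 0, 0], "angular": [0, 0, 0]}]}}

```text
time: 2.2
position: [0.4345, -0.2422, 0.0515]
tool_rot: [3.048, 0.732, 0.01]
ft_force: [0.2, -0.2, 0.4]
grip_width: 0.574
```

```bash
python3 - <<'E'
from h import *
plan(.4305,-.239,.0145,.47)
shot('side','s3',(330,170,410,230),10)
E
```

```text
t 2.2 p [ 0.4345 -0.2422  0.0515] F [ 0.1928 -0.1837  0.364 ] w 0.5737792594888619
angular [ 0.0078 -0.0044  0.001 ]  travel(after turn) [-0.0021 -0.0046  0.037 ] dist 0.03737856970974152
```

View pics/s3.png

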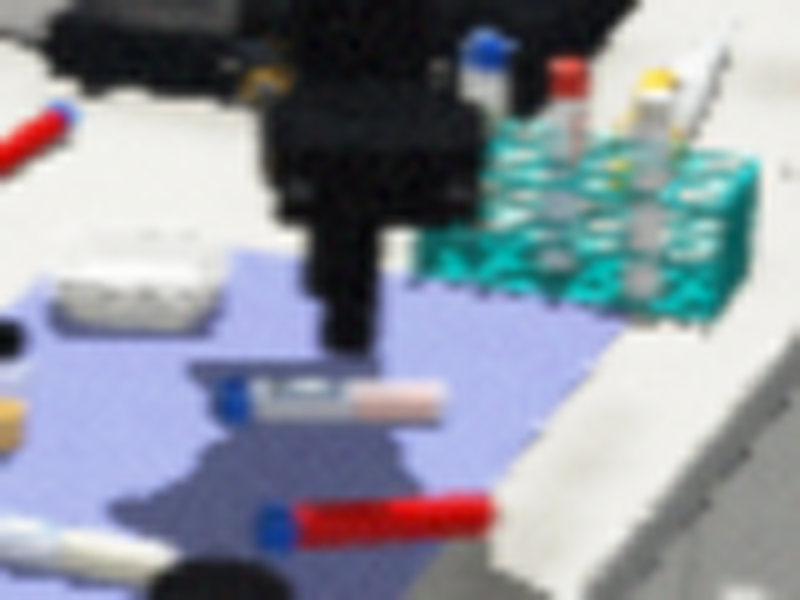

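Call:
{"api": "servo_tool", "payload": {"series": [{"travel": [-0.002, -0.0045, 0.015], "angular": [0.008, -0.004, 0]}, {"travel": [0, 0, 0.012], "angular": [0, 0, 0]}, {"travel": [0, 0, 0], "angular": [0, 0, 0]}, {"travel": [0, 0, 0], "angular": [0, 0, 0]}]}}

```text
time: 2.65
position: [0.4312, -0.2388, 0.0244]
tool_rot: [3.054, 0.734, 0.002]
ft_force: [1.5, -0.0, 0.4]
grip_width: 0.575
```

```bash
python3 - <<'E'
from h import *
plan(.4305,-.239,.0145,.47)
shot('side','s4',(330,170,410,230),10)
E
```

```text
t 2.65 p [ 0.4312 -0.2388  0.0244] F [ 1.4532 -0.0376  0.3644] w 0.5754008768416523
angular [ 0.0006 -0.0008  0.002 ]  travel(after turn) [-0.0007 -0.0001  0.0099] dist 0.009934361360102504
```

View pics/s4.png

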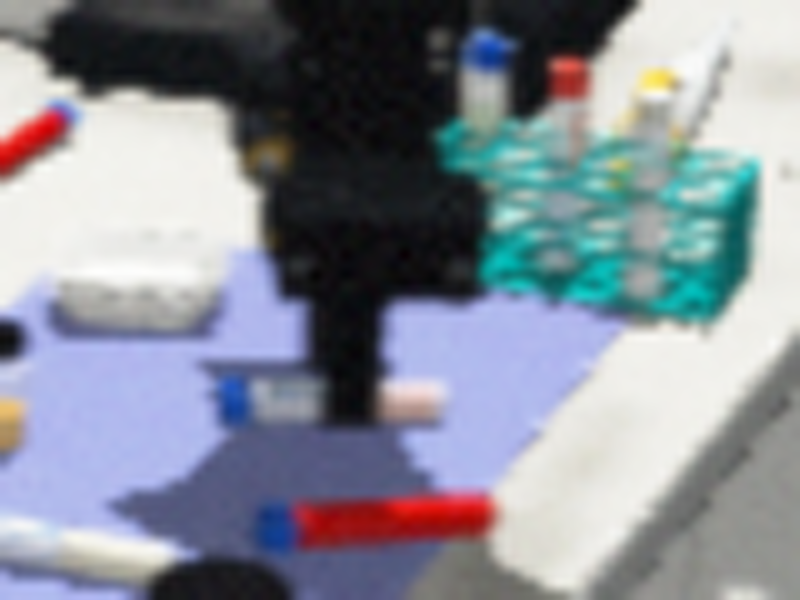

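Call:
{"api": "servo_tool", "payload": {"series": [{"travel": [0, 0, 0.0095], "angular": [0, 0, 0]}, {"travel": [0, 0, 0], "angular": [0, 0, 0]}]}}

```text
time: 2.9
position: [0.4306, -0.2385, 0.0141]
tool_rot: [-3.054, -0.735, -0.0]
ft_force: [-0.2, -0.7, -0.3]
grip_width: 0.572
```

Call:
{"api": "servo_tool", "payload": {"series": [{"travel": [0, 0, 0], "angular": [0, 0, 0]}, {"travel": [0, 0, 0], "angular": [0, 0, 0]}, {"travel": [0, 0, 0], "angular": [0, 0, 0]}, {"travel": [0, 0, 0], "angular": [0, 0, 0]}, {"travel": [0, 0, 0], "angular": [0, 0, 0]}], "claw": 0.008, "squeeze": 8}}

```text
time: 3.4
position: [0.4313, -0.2389, 0.0151]
tool_rot: [3.054, 0.734, 0.002]
ft_force: [0.2, -0.2, -0.8]
grip_width: 0.209
```

```bash
python3 - <<'E'
from h import *
plan(.430,-.2375,.12,-.102)
shot('side','s5',(330,170,410,230),10)
E
```

```text
t 3.4 p [ 0.4313 -0.2389  0.0151] F [ 0.2198 -0.2072 -0.8381] w 0.2086254135066061
angular [ 0.0009 -0.0014  0.574 ]  travel(after turn) [-0.0015 -0.0012 -0.1049] dist 0.10490183389762349
```

View pics/s5.png

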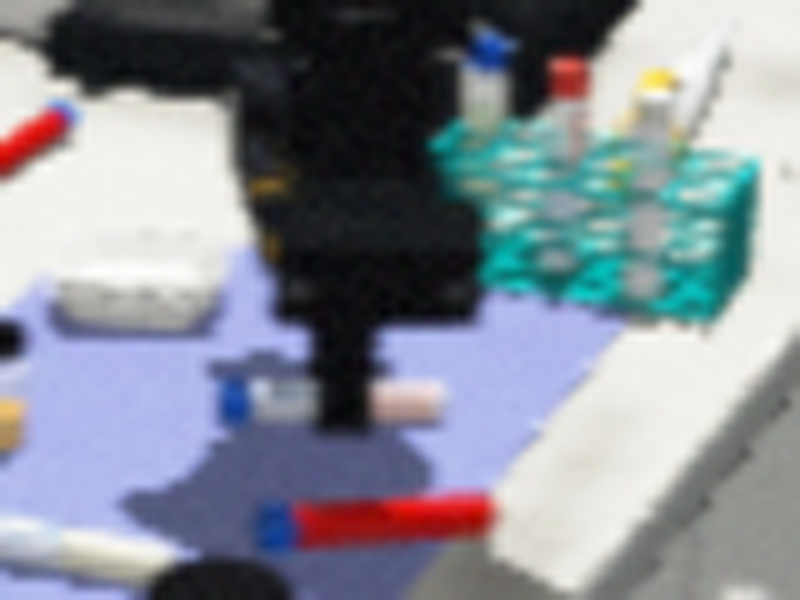

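Call:
{"api": "servo_tool", "payload": {"series": [{"travel": [0, 0, 0], "angular": [0, 0, 0]}, {"travel": [0, 0, 0], "angular": [0, 0, 0]}, {"travel": [0, 0, 0], "angular": [0, 0, 0]}]}}

```text
time: 3.75
position: [0.4313, -0.2389, 0.0151]
tool_rot: [3.054, 0.734, 0.002]
ft_force: [-0.1, 0.5, 1.0]
grip_width: 0.169
```

Call:
{"api": "servo_tool", "payload": {"series": [{"travel": [0, 0, 0], "angular": [0, 0, 0]}, {"travel": [0, 0, -0.01], "angular": [0, 0, 0]}, {"travel": [0, 0, -0.02], "angular": [0, 0, 0]}, {"travel": [0, 0, -0.035], "angular": [0, 0, 0]}, {"travel": [0, 0, -0.04], "angular": [0, 0, 0]}]}}

```text
time: 4.25
position: [0.4302, -0.2381, 0.1208]
tool_rot: [-3.053, -0.735, 0.0]
ft_force: [0.6, -0.2, -0.3]
grip_width: 0.178
```

Call:
{"api": "servo_tool", "payload": {"series": [{"travel": [0, 0, 0], "angular": [0, 0, 0.14]}, {"travel": [0, 0, 0], "angular": [0, 0, 0.145]}, {"travel": [0, 0, 0], "angular": [0, 0, 0.145]}, {"travel": [0, 0, 0], "angular": [0, 0, 0.144]}, {"travel": [0, 0, 0], "angular": [0, 0, 0]}]}}

```text
time: 4.75
position: [0.4312, -0.2387, 0.1206]
tool_rot: [3.137, -0.161, 0.003]
ft_force: [0.5, -0.3, 0.0]
grip_width: 0.172
```

```bash
python3 - <<'E'
from h import *
plan(.5564,.2239,.12,-.102)
shot('side','s6',(310,150,410,230),8)
shot('top','t6',(340,170,440,270),6)
E
```

```text
t 4.75 p [ 0.4312 -0.2387  0.1206] F [ 0.4742 -0.2835  0.0273] w 0.17204476047623773
angular [ 0.0006 -0.0019 -0.0003]  travel(after turn) [ 0.0775 -0.473   0.0006] dist 0.47929385579080924
```

View pics/s6.png

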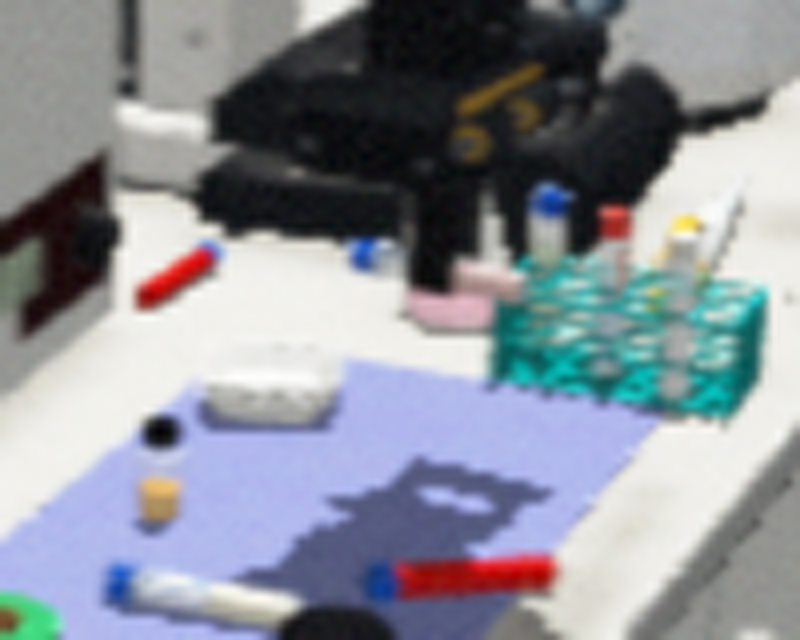

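Call:
{"api": "servo_tool", "payload": {"series": [{"travel": [0.003, -0.02, 0], "angular": [0, 0, 0]}, {"travel": [0.0065, -0.04, 0], "angular": [0, 0, 0]}, {"travel": [0.007, -0.043, 0], "angular": [0, 0, 0]}, {"travel": [0.007, -0.043, 0], "angular": [0, 0, 0]}, {"travel": [0.007, -0.043, 0], "angular": [0, 0, 0]}]}}

```text
time: 5.35
position: [0.4809, -0.0523, 0.1203]
tool_rot: [3.137, -0.156, 0.003]
ft_force: [1.1, -0.1, 0.1]
grip_width: 0.169
```

Call:
{"api": "servo_tool", "payload": {"series": [{"travel": [0.007, -0.043, 0], "angular": [0, 0, 0]}, {"travel": [0.007, -0.043, 0], "angular": [0, 0, 0]}, {"travel": [0.007, -0.043, 0], "angular": [0, 0, 0]}, {"travel": [0.007, -0.043, 0], "angular": [0, 0, 0]}, {"travel": [0.007, -0.043, 0], "angular": [0, 0, 0]}]}}

```text
time: 5.85
position: [0.5377, 0.158, 0.1202]
tool_rot: [3.137, -0.156, 0.003]
ft_force: [0.9, 0.1, 0.0]
grip_width: 0.172
```

Call:
{"api": "servo_tool", "payload": {"series": [{"travel": [0.007, -0.04, 0], "angular": [0, 0, 0]}, {"travel": [0.005, -0.029, 0], "angular": [0, 0, 0]}, {"travel": [0, 0, 0], "angular": [0, 0, 0]}, {"travel": [0, 0, 0], "angular": [0, 0, 0]}]}}

```text
time: 6.25
position: [0.556, 0.2243, 0.1197]
tool_rot: [3.137, -0.155, 0.001]
ft_force: [0.8, 0.1, -0.2]
grip_width: 0.174
```

```bash
python3 - <<'E'
from h import *
plan(.5564,.2239,.045,-.102)
shot('side','s7',(225,190,345,290),6)
shot('top','t7',(170,130,290,250),5)
E
```

```text
t 6.25 p [0.556  0.2243 0.1197] F [ 0.8427  0.0636 -0.221 ] w 0.1738777807871605
angular [ 0.0006 -0.0005  0.0034]  travel(after turn) [0.0005 0.0003 0.0747] dist 0.07470209309926089
```

View pics/s7.png

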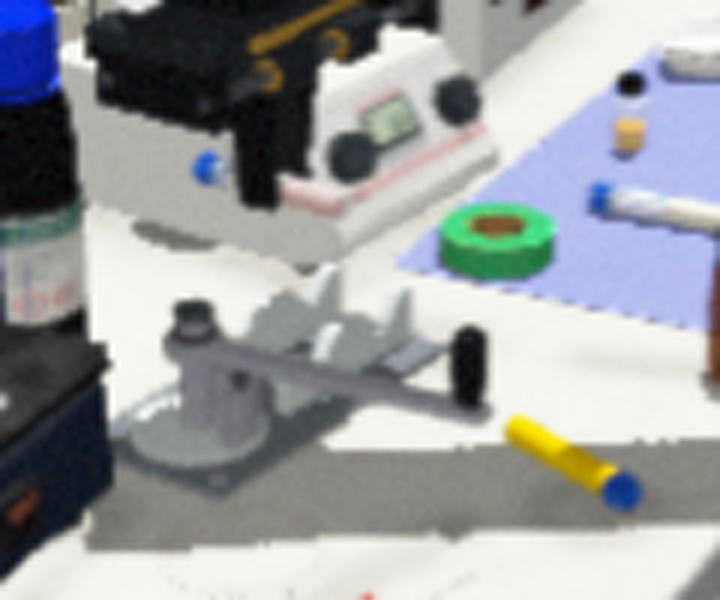

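View pics/t7.png

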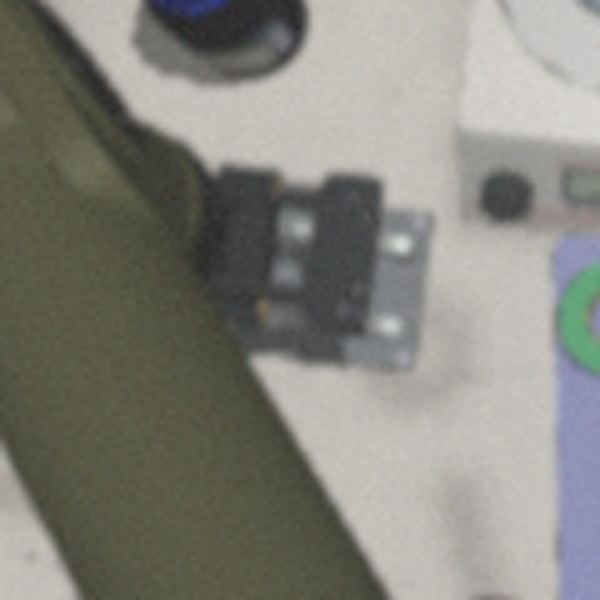

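```bash
python3 - <<'E'
from h import *
d=np.array([np.cos(.1),-np.sin(.1),0])
c=np.array([.556,.2243,.115])
print(((proj('side',[c+.044*d,c-.044*d])-[225,190])+.5)*6)
print(((proj('side',[c+.044*d+[0,0,-.005],c-.044*d+[0,0,-.005]])-[225,190])+.5)*6)
E
python3 - <<'E'
import cv2
im=cv2.imread('pics/s7.png');cv2.imwrite('pics/s7c.png',cv2.resize(im[130:230,180:380],None,fx=4,fy=4,interpolation=cv2.INTER_CUBIC))
E
```

```text
[[202.4532 170.4846]
 [344.9642 210.1697]]
[[202.7716 179.7008]
 [345.0955 219.6464]]
```

View pics/s7c.png

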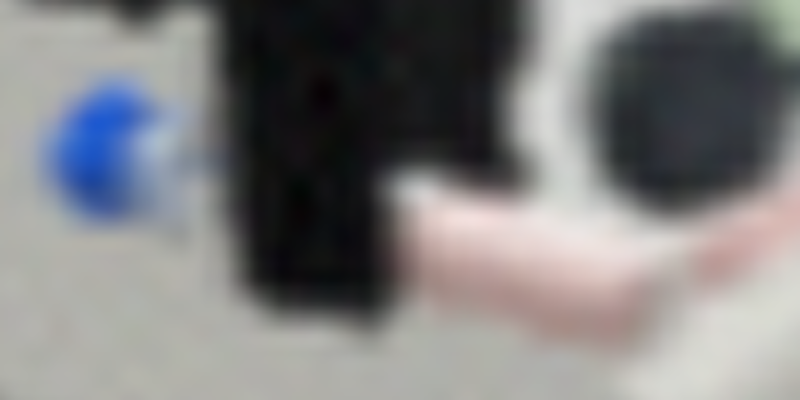

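Call:
{"api": "servo_tool", "payload": {"series": [{"travel": [0.0005, 0, 0.02], "angular": [0, 0, 0.003]}, {"travel": [0, 0, 0.03], "angular": [0, 0, 0]}, {"travel": [0, 0, 0.01], "angular": [0, 0, 0]}, {"travel": [0, 0, 0], "angular": [0, 0, 0]}, {"travel": [0, 0, 0], "angular": [0, 0, 0]}]}}

```text
time: 6.85
position: [0.5575, 0.2234, 0.0609]
tool_rot: [3.137, -0.166, 0.004]
ft_force: [0.4, 0.8, -0.1]
grip_width: 0.173
```

```bash
python3 - <<'E'
from h import *
plan(.5564,.2239,.0355,-.102)
shot('side','s8',(240,220,320,280),10)
E
```

```text
t 6.85 p [0.5575 0.2234 0.0609] F [ 0.448   0.7792 -0.1156] w 0.17250623525967942
angular [ 0.0001 -0.0023 -0.0038]  travel(after turn) [-0.0012 -0.0004  0.0254] dist 0.025390870751840745
```

View pics/s8.png

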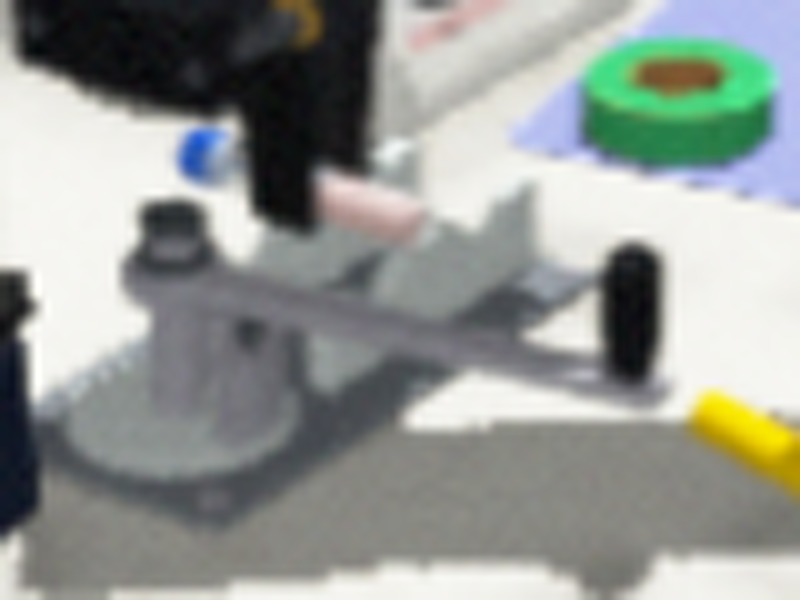

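Call:
{"api": "servo_tool", "payload": {"series": [{"travel": [-0.001, 0, 0.01], "angular": [0, 0, -0.002]}, {"travel": [0, 0, 0.008], "angular": [0, 0, 0]}, {"travel": [0, 0, 0.005], "angular": [0, 0, 0]}, {"travel": [0, 0, 0], "angular": [0, 0, 0]}, {"travel": [0, 0, 0], "angular": [0, 0, 0]}]}}

```text
time: 7.4
position: [0.5558, 0.2238, 0.0366]
tool_rot: [3.137, -0.161, 0.001]
ft_force: [0.2, -0.7, -0.9]
grip_width: 0.175
```

```bash
python3 - <<'E'
from h import *
plan(.5564,.2239,.0355,-.102)
shot('side','s9',(240,220,320,280),10)
E
```

```text
t 7.4 p [0.5558 0.2238 0.0366] F [ 0.1503 -0.7186 -0.9024] w 0.17533356408221867
angular [ 0.0005 -0.001  -0.0008]  travel(after turn) [ 0.0006 -0.0001  0.0011] dist 0.0012698981645683398
```

View pics/s9.png

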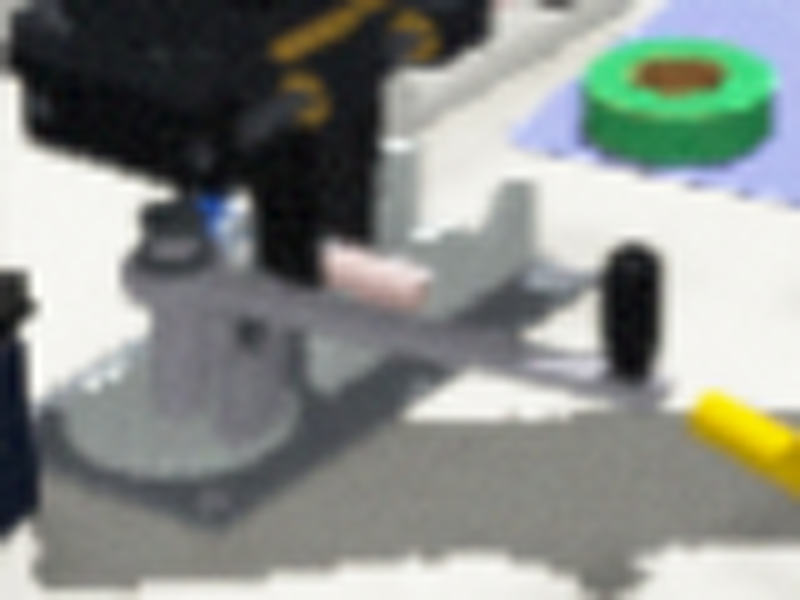

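Call:
{"api": "servo_tool", "payload": {"series": [{"travel": [0, 0, 0.0005], "angular": [0, 0, 0]}, {"travel": [0, 0, 0], "angular": [0, 0, 0]}, {"travel": [0, 0, 0], "angular": [0, 0, 0]}, {"travel": [0, 0, 0], "angular": [0, 0, 0]}], "claw": 0.025}}

```text
time: 7.85
position: [0.556, 0.224, 0.0365]
tool_rot: [3.137, -0.162, 0.002]
ft_force: [-0.5, 0.1, -0.1]
grip_width: 0.282
```

Call:
{"api": "servo_tool", "payload": {"series": [{"travel": [0, 0, -0.01], "angular": [0, 0, 0]}, {"travel": [0, 0, -0.025], "angular": [0, 0, 0]}, {"travel": [0, 0, -0.04], "angular": [0, 0, 0]}, {"travel": [0, 0, -0.03], "angular": [0, 0, 0]}, {"travel": [0, 0, 0], "angular": [0, 0, 0]}]}}

```text
time: 8.35
position: [0.5587, 0.2259, 0.1474]
tool_rot: [-3.134, 0.161, -0.016]
ft_force: [0.2, 0.5, 0.1]
grip_width: 0.287
```

```bash
python3 - <<'E'
from h import *
plan(.47,-.0605,.14,.071)
shot('side','s10',(240,220,320,280),10)
E
```

```text
t 8.35 p [0.5587 0.2259 0.1474] F [0.161  0.4862 0.0925] w 0.2871535378571478
angular [-0.0026 -0.0104 -0.1737]  travel(after turn) [-0.1088  0.2793  0.0074] dist 0.2998661004740335
```

View pics/s10.png

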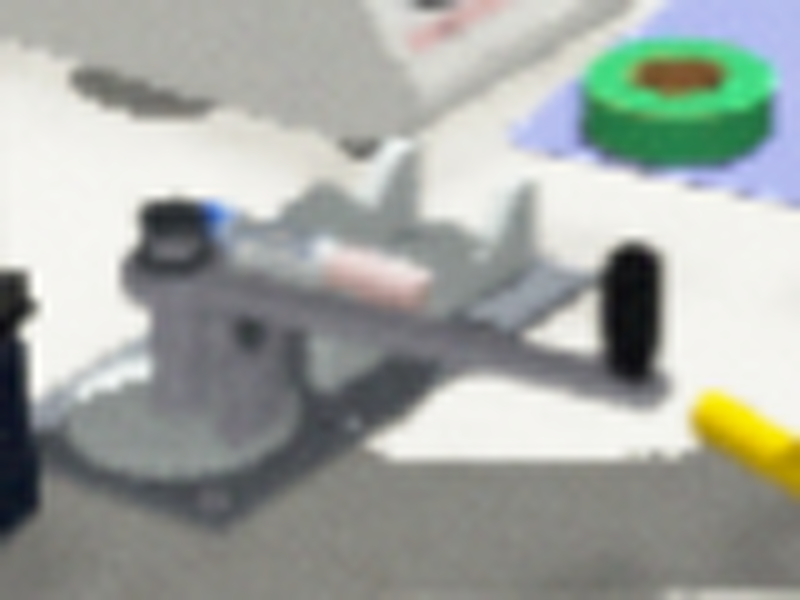

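Call:
{"api": "servo_tool", "payload": {"series": [{"travel": [0, 0, 0], "angular": [0, 0, -0.087]}, {"travel": [0, 0, 0], "angular": [0, 0, -0.087]}, {"travel": [-0.015, 0.04, 0], "angular": [0, 0, 0]}, {"travel": [-0.016, 0.04, 0], "angular": [0, 0, 0]}, {"travel": [-0.016, 0.04, 0], "angular": [0, 0, 0]}], "claw": 0.05}}

```text
time: 8.9
position: [0.5161, 0.0996, 0.1404]
tool_rot: [3.139, 0.113, -0.001]
ft_force: [0.9, -1.4, -0.1]
grip_width: 0.558
```

Call:
{"api": "servo_tool", "payload": {"series": [{"travel": [-0.016, 0.04, 0], "angular": [0, 0, 0]}, {"travel": [-0.016, 0.04, 0], "angular": [0, 0, 0]}, {"travel": [-0.016, 0.04, 0], "angular": [0, 0, 0]}, {"travel": [-0.014, 0.038, 0.01], "angular": [0, 0, 0]}, {"travel": [0, 0, 0.04], "angular": [0, 0, 0]}]}}

```text
time: 9.4
position: [0.468, -0.0685, 0.0935]
tool_rot: [3.134, 0.096, 0.011]
ft_force: [1.5, -1.0, -0.2]
grip_width: 0.573
```

Call:
{"api": "servo_tool", "payload": {"series": [{"travel": [0, 0, 0.03], "angular": [0, 0, 0]}, {"travel": [0, 0, 0], "angular": [0, 0, 0]}, {"travel": [0, 0, 0], "angular": [0, 0, 0]}]}}

```text
time: 9.7
position: [0.4665, -0.0607, 0.0614]
tool_rot: [-3.139, -0.113, 0.0]
ft_force: [0.0, 0.2, -0.8]
grip_width: 0.575
```

```bash
python3 - <<'E'
from h import *
plan(.47,-.062,.025,.071)
shot('side','s11',(300,180,380,240),10)
E
```

```text
t 9.7 p [ 0.4665 -0.0607  0.0614] F [ 0.0088  0.1885 -0.7817] w 0.5747979326361518
angular [-0.0004  0.0001  0.0007]  travel(after turn) [0.0034 0.0016 0.0364] dist 0.036553683986673254
```

View pics/s11.png

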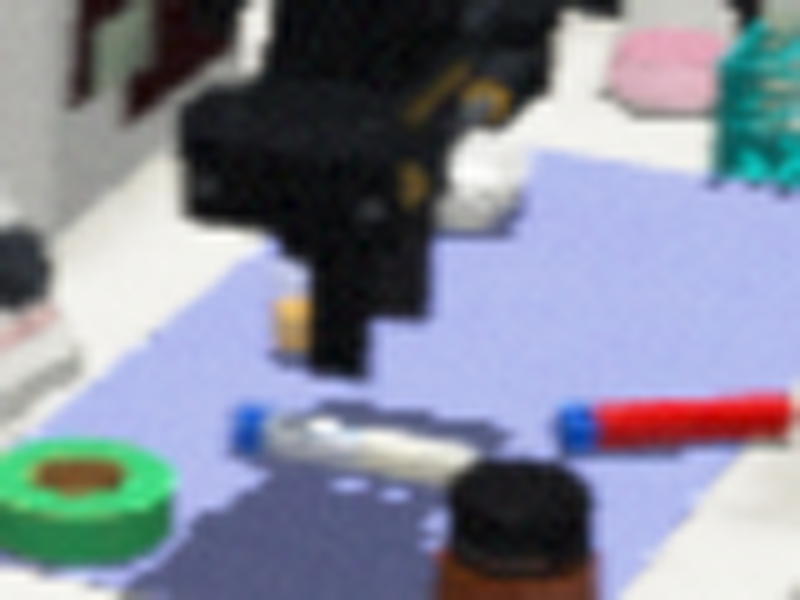

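Call:
{"api": "servo_tool", "payload": {"series": [{"travel": [0.0035, 0.0015, 0.02], "angular": [0, 0, 0]}, {"travel": [0, 0, 0.012], "angular": [0, 0, 0]}, {"travel": [0, 0, 0], "angular": [0, 0, 0]}, {"travel": [0, 0, 0], "angular": [0, 0, 0]}]}}

```text
time: 10.15
position: [0.4709, -0.0622, 0.0301]
tool_rot: [3.139, 0.112, 0.003]
ft_force: [0.2, -0.5, 0.4]
grip_width: 0.575
```

```bash
python3 - <<'E'
from h import *
plan(.47,-.062,.0145,.071)
shot('side','s12',(300,180,380,240),10)
E
```

```text
t 10.15 p [ 0.4709 -0.0622  0.0301] F [ 0.2007 -0.5164  0.3672] w 0.5752879225338804
angular [ 0.0006 -0.0017  0.0004]  travel(after turn) [-0.0009 -0.0003  0.0156] dist 0.015605530232869093
```

View pics/s12.png

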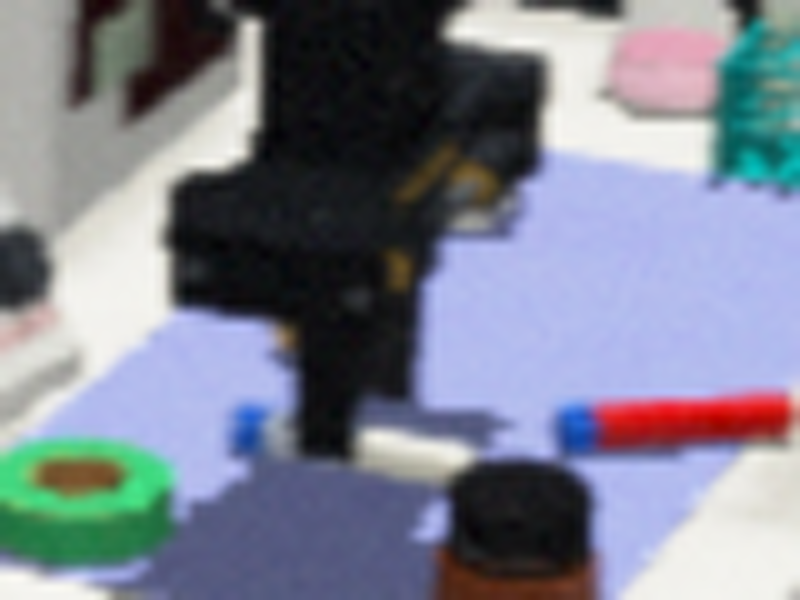

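Call:
{"api": "servo_tool", "payload": {"series": [{"travel": [-0.001, 0, 0.01], "angular": [0, 0, 0]}, {"travel": [0, 0, 0.0055], "angular": [0, 0, 0]}, {"travel": [0, 0, 0], "angular": [0, 0, 0]}]}}

```text
time: 10.5
position: [0.4694, -0.0624, 0.0135]
tool_rot: [3.139, 0.112, 0.001]
ft_force: [-0.0, 1.5, -0.2]
grip_width: 0.575
```

Call:
{"api": "servo_tool", "payload": {"series": [{"travel": [0, 0, 0], "angular": [0, 0, 0]}, {"travel": [0, 0, 0], "angular": [0, 0, 0]}, {"travel": [0, 0, 0], "angular": [0, 0, 0]}, {"travel": [0, 0, 0], "angular": [0, 0, 0]}, {"travel": [0, 0, 0], "angular": [0, 0, 0]}], "claw": 0.008}}

```text
time: 11.0
position: [0.4696, -0.0625, 0.014]
tool_rot: [3.139, 0.112, 0.002]
ft_force: [-1.2, -0.3, -0.4]
grip_width: 0.204
```

Call:
{"api": "servo_tool", "payload": {"series": [{"travel": [0, 0, 0], "angular": [0, 0, 0]}, {"travel": [0, 0, 0], "angular": [0, 0, 0]}, {"travel": [0, 0, 0], "angular": [0, 0, 0]}, {"travel": [0, 0, 0], "angular": [0, 0, 0]}]}}

```text
time: 11.4
position: [0.4696, -0.0625, 0.014]
tool_rot: [3.139, 0.111, 0.002]
ft_force: [0.1, -0.2, -0.2]
grip_width: 0.174
```

Gripped. I'll lift and turn it now.

Call:
{"api": "servo_tool", "payload": {"series": [{"travel": [0, 0, -0.01], "angular": [0, 0, 0]}, {"travel": [0, 0, -0.025], "angular": [0, 0, 0]}, {"travel": [0, 0, -0.035], "angular": [0, 0, 0]}, {"travel": [0, 0, -0.036], "angular": [0, 0, 0.087]}, {"travel": [0, 0, 0], "angular": [0, 0, 0.086]}]}}

```text
time: 11.9
position: [0.4732, -0.0627, 0.1256]
tool_rot: [3.134, -0.165, 0.017]
ft_force: [0.3, -0.5, -0.2]
grip_width: 0.17
```

Call:
{"api": "servo_tool", "payload": {"series": [{"travel": [0, 0, 0], "angular": [0, 0, 0]}, {"travel": [0, 0, 0], "angular": [0, 0, 0]}]}}

```text
time: 12.1
position: [0.469, -0.0624, 0.1199]
tool_rot: [3.137, -0.157, 0.001]
ft_force: [-1.4, -0.1, -0.0]
grip_width: 0.172
```

```bash
python3 - <<'E'
from h import *
plan(.5507,.1681,.12,-.102)
shot('side','s13',(290,150,370,230),8)
E
```

```text
t 12.1 p [ 0.469  -0.0624  0.1199] F [-1.3672 -0.1238 -0.0243] w 0.17196641489501008
angular [ 0.0005 -0.0008  0.0021]  travel(after turn) [ 0.0578 -0.2376 -0.0001] dist 0.24455079516983877
```

View pics/s13.png

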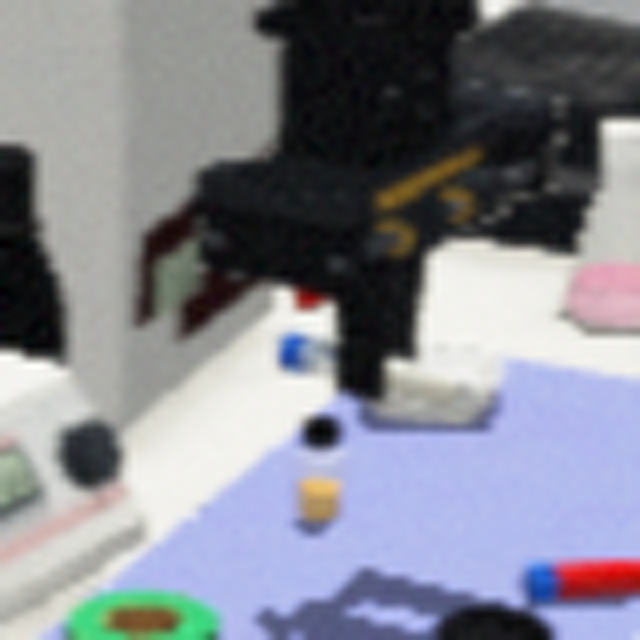

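Call:
{"api": "servo_tool", "payload": {"series": [{"travel": [0.003, -0.0176, 0], "angular": [0, 0, 0.002]}, {"travel": [0.009, -0.04, 0], "angular": [0, 0, 0]}, {"travel": [0.009, -0.04, 0], "angular": [0, 0, 0]}, {"travel": [0.009, -0.04, 0], "angular": [0, 0, 0]}, {"travel": [0.009, -0.04, 0], "angular": [0, 0, 0]}]}}

```text
time: 12.65
position: [0.5263, 0.1115, 0.119]
tool_rot: [3.137, -0.162, -0.001]
ft_force: [-0.2, 0.1, 0.6]
grip_width: 0.171
```

Call:
{"api": "servo_tool", "payload": {"series": [{"travel": [0.01, -0.04, 0], "angular": [0, 0, 0]}, {"travel": [0.0088, -0.02, 0.02], "angular": [0, 0, 0]}, {"travel": [0, 0, 0.02], "angular": [0, 0, 0]}, {"travel": [0, 0, 0], "angular": [0, 0, 0]}, {"travel": [0, 0, 0], "angular": [0, 0, 0]}]}}

```text
time: 13.15
position: [0.5508, 0.1674, 0.0791]
tool_rot: [3.137, -0.163, -0.002]
ft_force: [0.2, -0.3, -0.2]
grip_width: 0.172
```

```bash
python3 - <<'E'
from h import *
plan(.5507,.1681,.06,-.102)
shot('side','s14',(240,190,340,280),8)
shot('top','t14',(170,130,290,250),5)
E
```

```text
t 13.15 p [0.5508 0.1674 0.0791] F [ 0.172  -0.2932 -0.2051] w 0.17166107293982139
angular [ 0.0009  0.0011 -0.0016]  travel(after turn) [-0.0002 -0.0007  0.0191] dist 0.019147833274176997
```

View pics/s14.png

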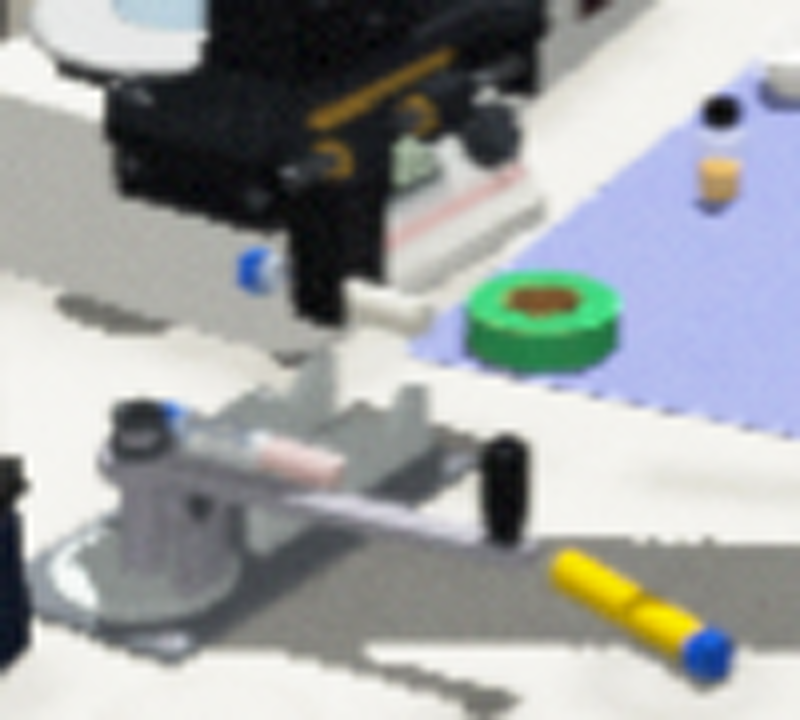

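View pics/t14.png

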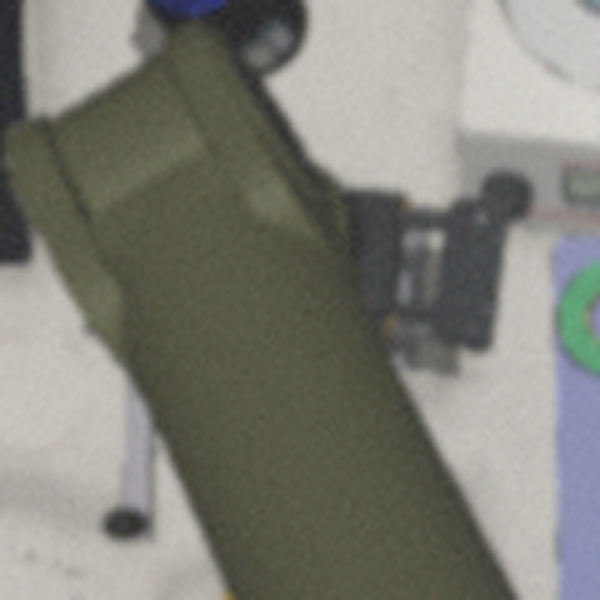

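Call:
{"api": "servo_tool", "payload": {"series": [{"travel": [0, -0.0005, 0.015], "angular": [0, 0, 0]}, {"travel": [0, 0, 0.013], "angular": [0, 0, 0]}, {"travel": [0, 0, 0], "angular": [0, 0, 0]}, {"travel": [0, 0, 0], "angular": [0, 0, 0]}]}}

```text
time: 13.65
position: [0.5512, 0.1681, 0.0513]
tool_rot: [3.137, -0.163, 0.0]
ft_force: [0.9, -0.0, -0.1]
grip_width: 0.171
```

```bash
python3 - <<'E'
from h import *
plan(.5507,.1681,.036,-.102)
shot('side','s15',(240,210,320,270),10)
E
```

```text
t 13.65 p [0.5512 0.1681 0.0513] F [ 0.8604 -0.0014 -0.0949] w 0.17088097359477908
angular [ 0.0006 -0.0001 -0.002 ]  travel(after turn) [-0.0005  0.0001  0.0153] dist 0.015316207854106591
```

View pics/s15.png

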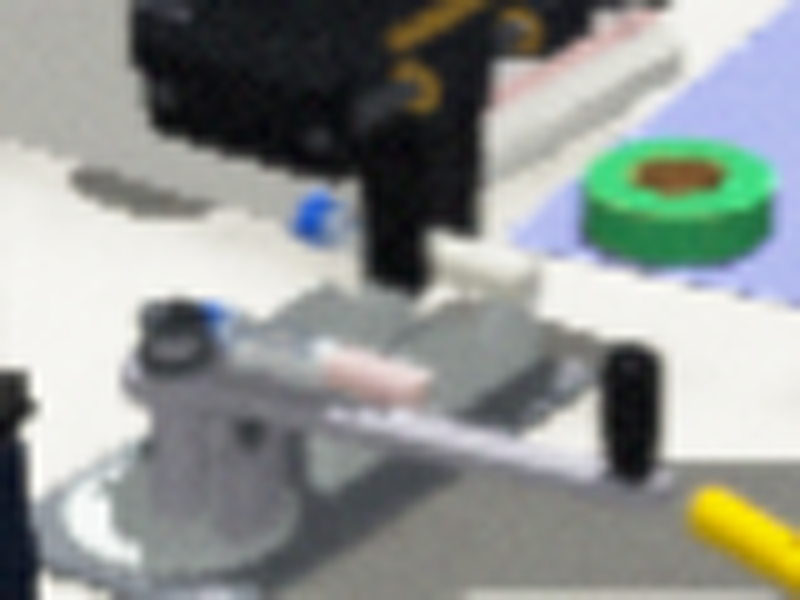

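Call:
{"api": "servo_tool", "payload": {"series": [{"travel": [-0.0005, 0, 0.008], "angular": [0, 0, 0]}, {"travel": [0, 0, 0.006], "angular": [0, 0, 0]}, {"travel": [0, 0, 0], "angular": [0, 0, 0]}, {"travel": [0, 0, 0], "angular": [0, 0, 0]}]}}

```text
time: 14.1
position: [0.5511, 0.1684, 0.0377]
tool_rot: [3.137, -0.163, 0.001]
ft_force: [0.5, 0.5, -0.3]
grip_width: 0.171
```

```bash
python3 - <<'E'
from h import *
plan(.5507,.1681,.036,-.102)
shot('side','s16',(240,210,320,270),10)
E
```

```text
t 14.1 p [0.5511 0.1684 0.0377] F [ 0.473   0.5152 -0.2676] w 0.17070269462821336
angular [ 0.0004 -0.0009 -0.0018]  travel(after turn) [-0.0003  0.0004  0.0017] dist 0.00178491358953155
```

View pics/s16.png

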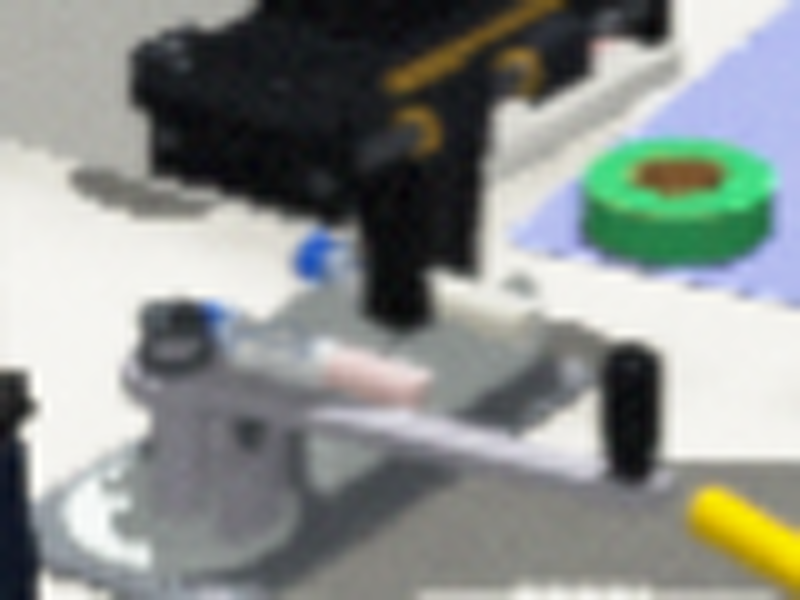

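Call:
{"api": "servo_tool", "payload": {"series": [{"travel": [0, 0, 0.0015], "angular": [0, 0, 0]}, {"travel": [0, 0, 0], "angular": [0, 0, 0]}]}}

```text
time: 14.35
position: [0.5516, 0.1683, 0.0368]
tool_rot: [3.137, -0.163, 0.003]
ft_force: [0.6, -0.1, -0.3]
grip_width: 0.173
```

Call:
{"api": "servo_tool", "payload": {"series": [{"travel": [0, 0, 0], "angular": [0, 0, 0]}, {"travel": [0, 0, 0], "angular": [0, 0, 0]}, {"travel": [0, 0, 0], "angular": [0, 0, 0]}, {"travel": [0, 0, 0], "angular": [0, 0, 0]}], "claw": 0.025}}

```text
time: 14.75
position: [0.5512, 0.1685, 0.0365]
tool_rot: [3.137, -0.163, 0.002]
ft_force: [-0.2, -0.0, -0.5]
grip_width: 0.284
```

Call:
{"api": "servo_tool", "payload": {"series": [{"travel": [0, 0, -0.01], "angular": [0, 0, 0]}, {"travel": [0, 0, -0.025], "angular": [0, 0, 0]}, {"travel": [0, 0, -0.04], "angular": [0, 0, 0]}, {"travel": [0, 0, -0.04], "angular": [0, 0, 0]}, {"travel": [0, 0, 0], "angular": [0, 0, 0]}]}}

```text
time: 15.25
position: [0.5547, 0.1704, 0.1583]
tool_rot: [-3.135, 0.163, -0.019]
ft_force: [0.3, 0.6, -0.4]
grip_width: 0.284
```

Call:
{"api": "servo_tool", "payload": {"series": [{"travel": [0, 0, 0], "angular": [0, 0, 0]}, {"travel": [0, 0, 0], "angular": [0, 0, 0]}]}}

```text
time: 15.45
position: [0.5504, 0.1681, 0.1508]
tool_rot: [3.136, -0.163, 0.0]
ft_force: [0.3, 0.4, 0.1]
grip_width: 0.287
```

```bash
python3 - <<'E'
from h import *
plan(.4155,.280,.15,-.102)
shot('side','s17',(240,210,320,270),10)
shot('top','t17',(170,130,290,250),5)
E
```

```text
t 15.45 p [0.5504 0.1681 0.1508] F [0.3464 0.3888 0.0784] w 0.28694583840338156
angular [ 0.0011 -0.0001 -0.002 ]  travel(after turn) [-0.1456 -0.0976  0.0008] dist 0.17533308672716322
```

View pics/s17.png

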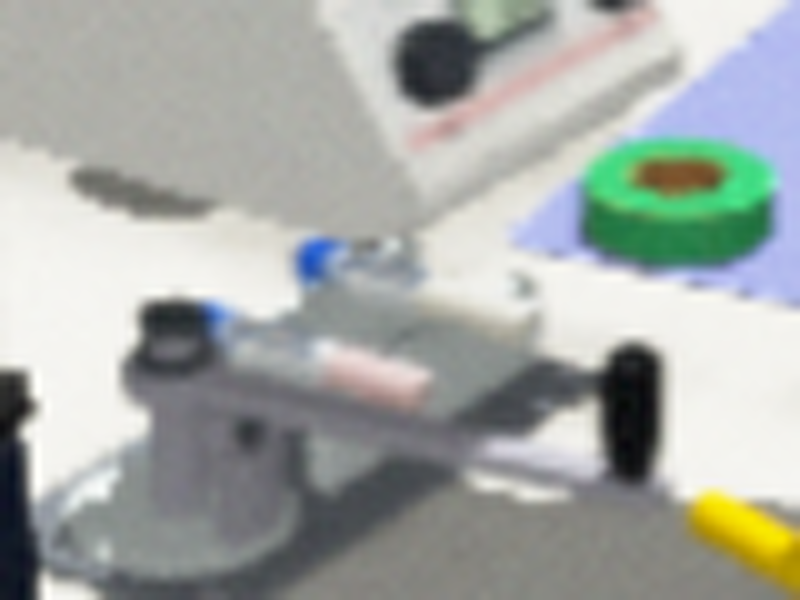

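View pics/t17.png

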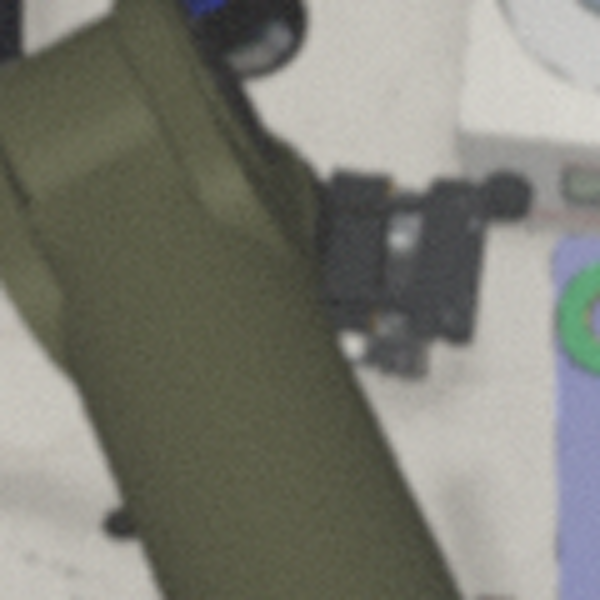

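```bash
python3 - <<'E'
from h import *
d=np.array([np.cos(.102),-np.sin(.102),0])
for c,off in (([.5564,.2239,.032],0),([.5507,.1681,.032],0)):
    c=np.array(c)
    print(((proj('side',[c+.044*d,c-.044*d])-[240,210])+.5)*10)
# pivot, knob arc
yaw=-.102;cx,cy=.5535,.196
pv=np.array([cx-np.sin(yaw)*.091,cy+np.cos(yaw)*.091]);print('pivot',pv)
k=np.array([.4155,.280])-pv; print(np.hypot(*k), (np.arctan2(k[1],k[0])-yaw-np.pi)%(2*np.pi))
for a in (.15,.45,.8,1.15,1.33,1.45,1.57): 
    th=a+yaw+np.pi;print(a,pv+.148*np.array([np.cos(th),np.sin(th)]))
E
```

```text
[[196.0667 332.7783]
 [427.9825 405.866 ]]
[[307.8794 268.3442]
 [536.018  336.8652]]
pivot [0.5628 0.2865]
0.14741048586365868 0.14629239119719273
0.15 [0.4149 0.2794]
0.45 [0.4236 0.2361]
0.8 [0.4494 0.1914]
1.15 [0.4889 0.1583]
1.33 [0.513  0.1471]
1.45 [0.5301 0.1422]
1.57 [0.5476 0.1393]
```

```bash
python3 - <<'E'
from h import *
im=ctrl.get_image('side')[:,:,::-1].copy()
x0,y0,x1,y1=255,228,300,255;f=17
c=cv2.resize(im[y0:y1,x0:x1],None,fx=f,fy=f,interpolation=cv2.INTER_CUBIC)
cv2.imwrite('pics/z18.png',c)
d=np.array([np.cos(.102),-np.sin(.102),0]);n=np.array([np.sin(.102),np.cos(.102),0]);a=np.linspace(0,2*np.pi,40)
for m in ([.5564,.2239,.032],[.5507,.1681,.032]):
  for s,r in((-.044,.0077),(.044,.0086),(0.03,.0086)):
    q=np.array(m)+s*d+r*(np.outer(np.cos(a),n)+np.outer(np.sin(a),[0,0,1]))
    p=((proj('side',q)-[x0,y0])+.5)*f-.5
    cv2.polylines(c,[p.astype(int)],True,(0,0,255),1,cv2.LINE_AA)
cv2.imwrite('pics/z18o.png',c)
E
```

```text
(no output)
```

View pics/z18.png

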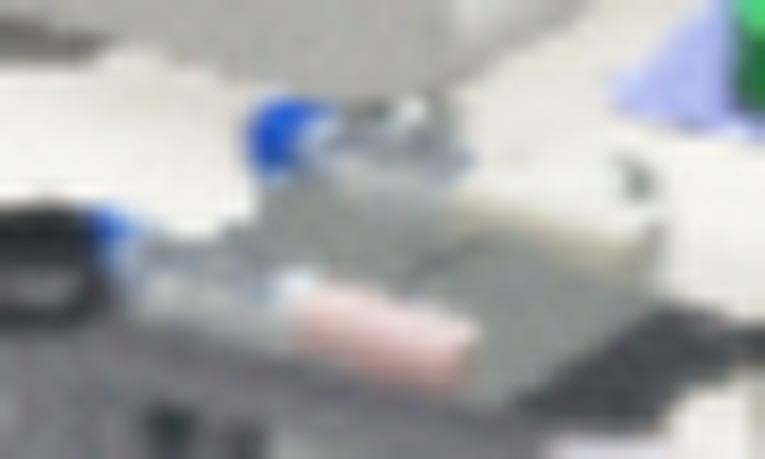

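View pics/z18o.png

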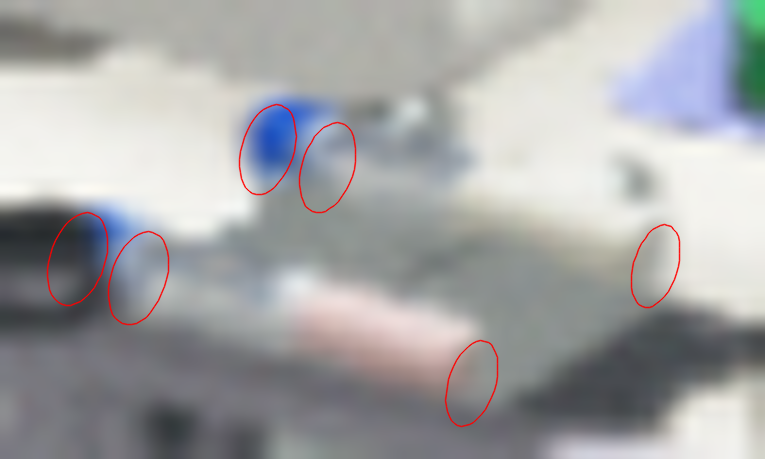

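```bash
cat > arc.py <<'E'
from h import *
psi=-.1;yaw=-.102
pv=np.array([.5628,.2865])
tx=np.array([np.cos(psi),np.sin(psi)]);ty=np.array([np.sin(psi),-np.cos(psi)])
def C(a):
    th=a+yaw+np.pi;P=pv+.148*np.array([np.cos(th),np.sin(th)]);t=np.array([-np.sin(th),np.cos(th)])
    u=np.array([abs(t@tx),abs(t@ty)])+1e-6
    return P-t*(min(.0095/u[0],.015/u[1])+.009)
E
python3 - <<'E'
from arc import *
print(ctrl.get_state()['joint_positions'])
plan(*C(.02),.15,psi)
prev=C(.02)
for a in np.arange(.1,1.581,.08):
    c=C(a);d=c-prev;print(round(a,2),c,'tool d',np.array([d@tx,d@ty]));prev=c
E
```

```text
[ 0.3227  0.3113 -0.783   1.7241  0.2339  1.204  -2.196 ]
t 15.6 p [0.5503 0.1681 0.1502] F [-0.7626  0.7497 -0.3564] w 0.29205481069472283
angular [ 0.0009  0.001  -0.0039]  travel(after turn) [-0.1477 -0.1404  0.0002] dist 0.2037966243861808
0.1 [0.4148 0.3109] tool d [-0.0012  0.0119]
0.18 [0.4134 0.2991] tool d [-0.0003  0.0118]
0.26 [0.4128 0.2874] tool d [0.0006 0.0117]
0.34 [0.4131 0.2758] tool d [0.0015 0.0115]
0.42 [0.4143 0.2644] tool d [0.0023 0.0113]
0.5 [0.4163 0.2532] tool d [0.0031 0.0109]
0.58 [0.4192 0.2418] tool d [0.0041 0.011 ]
0.66 [0.4243 0.2289] tool d [0.0063 0.0123]
0.74 [0.4301 0.2169] tool d [0.0071 0.0114]
0.82 [0.4369 0.2057] tool d [0.0078 0.0105]
0.9 [0.4443 0.1953] tool d [0.0085 0.0096]
0.98 [0.4525 0.1857] tool d [0.0091 0.0088]
1.06 [0.4614 0.1769] tool d [0.0097 0.0079]
1.14 [0.4709 0.1689] tool d [0.0102 0.007 ]
1.22 [0.4809 0.1618] tool d [0.0107 0.0061]
1.3 [0.4913 0.1555] tool d [0.011  0.0052]
1.38 [0.5022 0.1502] tool d [0.0114 0.0042]
1.46 [0.5134 0.1458] tool d [0.0116 0.0033]
1.54 [0.5249 0.1423] tool d [0.0118 0.0023]
```

```bash
python3 - <<'E'
from h import *
for z in (.02,.04,.06,.08,.1,.12): print(z,ground('side',[(272.5,209.5)],z)[0],ground('top',[(262,156.6)],z)[0])
E
```

```text
0.02 [ 0.7246 -0.0616  0.02  ] [0.6351 0.1155 0.02  ]
0.04 [ 0.698  -0.0189  0.04  ] [0.6318 0.1128 0.04  ]
0.06 [0.6713 0.0238 0.06  ] [0.6285 0.1102 0.06  ]
0.08 [0.6447 0.0665 0.08  ] [0.6252 0.1075 0.08  ]
0.1 [0.618  0.1092 0.1   ] [0.6218 0.1049 0.1   ]
0.12 [0.5913 0.152  0.12  ] [0.6185 0.1022 0.12  ]
```

```bash
sed -i 's/psi=-.1;/psi=.3;/' arc.py; python3 - <<'E'
from arc import *
plan(*C(.0),.15,psi)
prev=C(.0)
for a in np.arange(.08,1.61,.08):
    c=C(a);d=c-prev;print(round(a,2),c,'tool d',np.array([d@tx,d@ty]));prev=c
E
```

```text
t 15.6 p [0.5503 0.1681 0.1502] F [-0.7626  0.7497 -0.3564] w 0.29205481069472283
angular [ 0.0007  0.0011 -0.4039]  travel(after turn) [-0.0793 -0.1906  0.0002] dist 0.20642657636986397
0.08 [0.4154 0.3146] tool d [-0.0062  0.0108]
0.16 [0.4136 0.3023] tool d [-0.0053  0.0112]
0.24 [0.4129 0.2901] tool d [-0.0043  0.0115]
0.32 [0.4131 0.278 ] tool d [-0.0034  0.0117]
0.4 [0.4143 0.266 ] tool d [-0.0024  0.0118]
0.48 [0.4164 0.2542] tool d [-0.0015  0.0119]
0.56 [0.4194 0.2428] tool d [-0.0005  0.0118]
0.64 [0.4232 0.2316] tool d [0.0004 0.0117]
0.72 [0.4278 0.221 ] tool d [0.0013 0.0116]
0.8 [0.4332 0.2107] tool d [0.0021 0.0113]
0.88 [0.4392 0.2011] tool d [0.0029 0.011 ]
0.96 [0.4458 0.192 ] tool d [0.0036 0.0106]
1.04 [0.4552 0.1819] tool d [0.0059 0.0124]
1.12 [0.4651 0.1729] tool d [0.0069 0.0116]
1.2 [0.4756 0.1649] tool d [0.0076 0.0107]
1.28 [0.4864 0.1579] tool d [0.0083 0.0098]
1.36 [0.4976 0.152 ] tool d [0.009 0.009]
1.44 [0.5092 0.1471] tool d [0.0096 0.0081]
1.52 [0.5209 0.1432] tool d [0.0101 0.0072]
1.6 [0.5329 0.1403] tool d [0.0106 0.0063]
```

Call:
{"api": "servo_tool", "payload": {"series": [{"travel": [0, 0, 0], "angular": [0, 0, -0.134]}, {"travel": [0, 0, 0], "angular": [0, 0, -0.135]}, {"travel": [0, 0, 0], "angular": [0, 0, -0.135]}, {"travel": [-0.015, -0.038, 0], "angular": [0, 0, 0]}, {"travel": [-0.016, -0.038, 0], "angular": [0, 0, 0]}], "claw": 0.0}}

```text
time: 16.1
position: [0.4987, 0.2314, 0.1503]
tool_rot: [-3.107, -0.464, 0.001]
ft_force: [0.9, 1.0, 0.3]
grip_width: 0.016
```

Call:
{"api": "servo_tool", "payload": {"series": [{"travel": [-0.016, -0.038, 0], "angular": [0, 0, 0]}, {"travel": [-0.016, -0.038, 0], "angular": [0, 0, 0]}, {"travel": [-0.016, -0.038, 0], "angular": [0, 0, 0]}, {"travel": [0, 0, 0], "angular": [0, 0, 0]}, {"travel": [0, 0, 0], "angular": [0, 0, 0]}]}}

```text
time: 16.6
position: [0.4184, 0.3272, 0.1507]
tool_rot: [3.104, 0.474, 0.001]
ft_force: [-0.1, -0.4, 0.7]
grip_width: 0.003
```

```bash
python3 - <<'E'
from arc import *
plan(*C(.0),.083,psi)
print(ctrl.get_state()['joint_positions'])
shot('side','s20',(220,190,340,280),6)
shot('top','t20',(150,130,290,270),5)
E
```

```text
t 16.6 p [0.4184 0.3272 0.1507] F [-0.0882 -0.4276  0.6809] w 0.0027407138662087676
angular [ 0.0012 -0.0002  0.0031]  travel(after turn) [-0.0004  0.0004  0.0677] dist 0.0676897205783341
[ 0.1509  0.2427 -0.9663  1.8251  0.2164  1.1854 -2.1516]
```

View pics/s20.png

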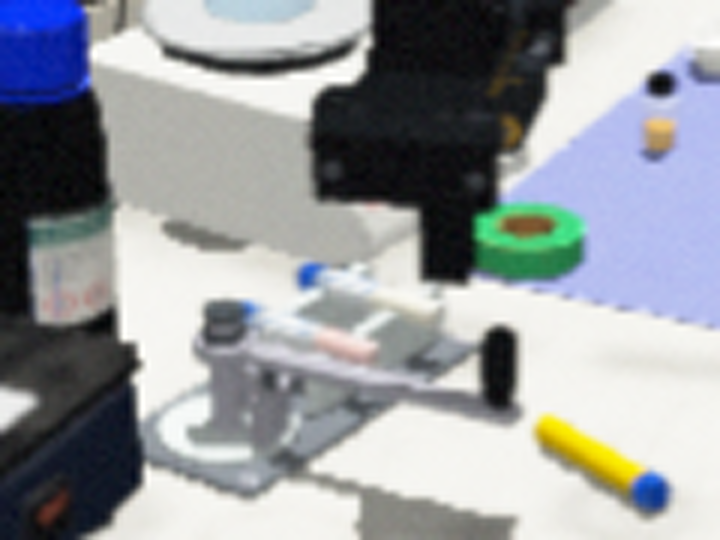

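View pics/t20.png

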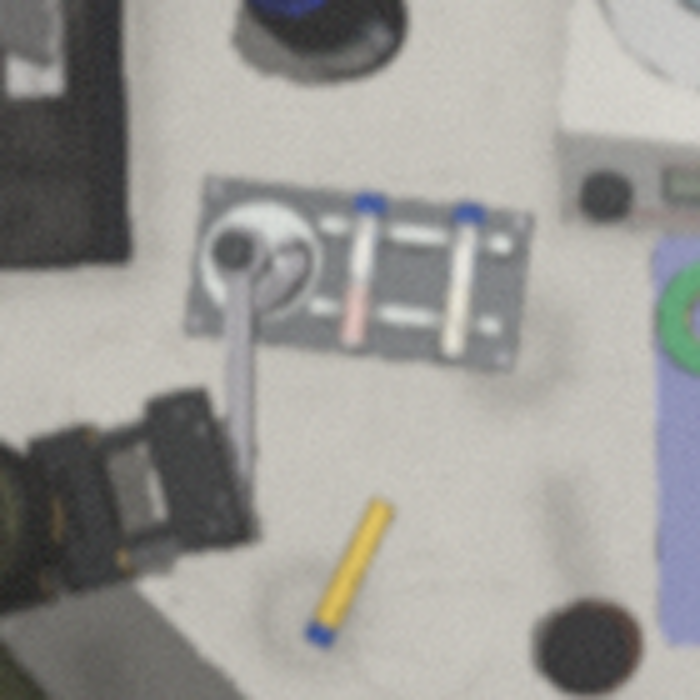

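Call:
{"api": "servo_tool", "payload": {"series": [{"travel": [0, 0, 0.03], "angular": [0, 0, 0]}, {"travel": [0, 0, 0.028], "angular": [0, 0, 0]}, {"travel": [0, 0, 0.01], "angular": [0, 0, 0]}, {"travel": [0, 0, 0], "angular": [0, 0, 0]}]}}

```text
time: 17.1
position: [0.4193, 0.3249, 0.0817]
tool_rot: [3.105, 0.466, -0.003]
ft_force: [0.2, 0.7, 0.3]
grip_width: 0.0
```

Call:
{"api": "servo_tool", "payload": {"series": [{"travel": [-0.006, 0.011, 0], "angular": [0, 0, 0]}, {"travel": [-0.005, 0.011, 0], "angular": [0, 0, 0]}, {"travel": [-0.004, 0.0115, 0], "angular": [0, 0, 0]}, {"travel": [-0.0035, 0.0115, 0], "angular": [0, 0, 0]}, {"travel": [0, 0, 0], "angular": [0, 0, 0]}]}}

```text
time: 17.6
position: [0.4165, 0.2761, 0.0841]
tool_rot: [3.105, 0.464, 0.005]
ft_force: [0.2, -0.1, -0.1]
grip_width: 0.008
```

```bash
python3 - <<'E'
from arc import *
plan(*C(.32),.083,psi)
shot('side','s21',(220,190,340,280),6)
shot('top','t21',(150,130,290,270),5)
E
```

```text
t 17.6 p [0.4165 0.2761 0.0841] F [ 0.212  -0.1445 -0.0734] w 0.008110924628713453
angular [ 0.0027 -0.0026 -0.0034]  travel(after turn) [-0.0026 -0.0028  0.0011] dist 0.004010468104368563
```

View pics/s21.png

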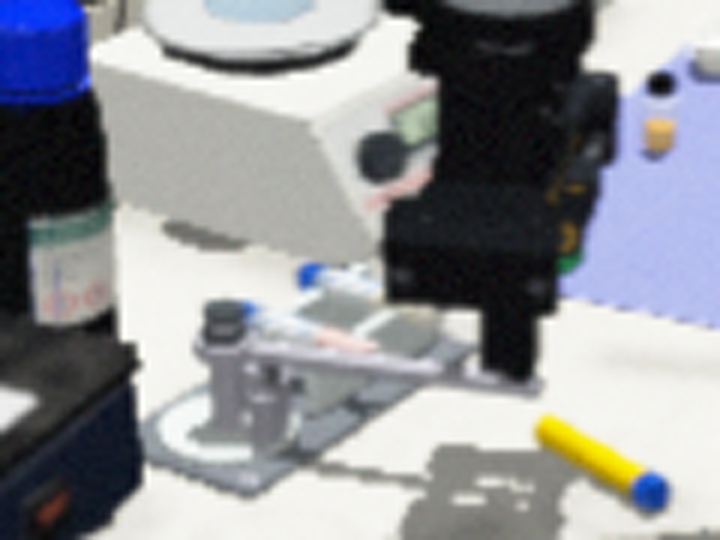

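View pics/t21.png

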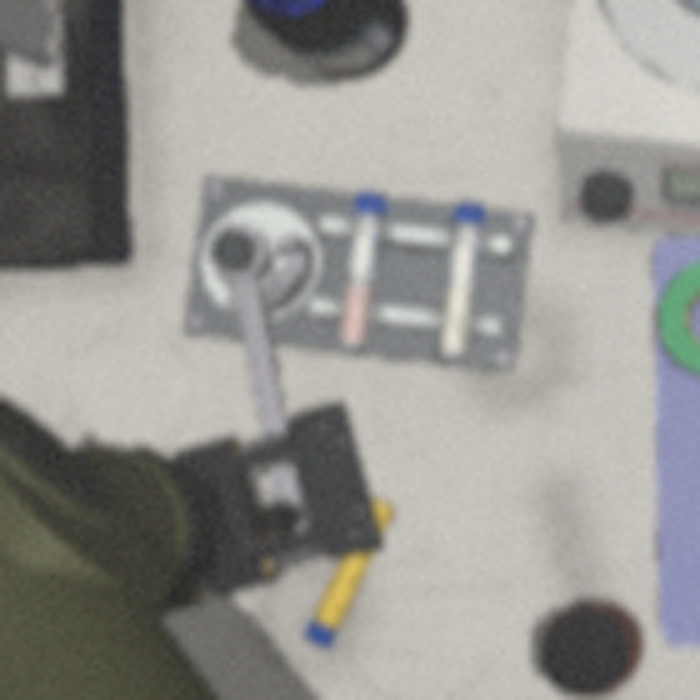

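Call:
{"api": "servo_tool", "payload": {"series": [{"travel": [-0.0034, 0.0115, 0], "angular": [0, 0, 0]}, {"travel": [-0.0015, 0.012, 0], "angular": [0, 0, 0]}, {"travel": [-0.0005, 0.012, 0], "angular": [0, 0, 0]}, {"travel": [0.0004, 0.0117, 0], "angular": [0, 0, 0]}, {"travel": [0.0013, 0.0116, 0], "angular": [0, 0, 0]}]}}

```text
time: 18.2
position: [0.4297, 0.2216, 0.0839]
tool_rot: [-3.105, -0.471, -0.005]
ft_force: [0.9, 3.6, 0.4]
grip_width: 0.002
```

```bash
python3 - <<'E'
from arc import *
plan(*C(.72),.083,psi)
shot('side','s22',(220,190,340,280),6)
shot('top','t22',(150,130,290,270),5)
E
```

```text
t 18.2 p [0.4297 0.2216 0.0839] F [0.8523 3.5997 0.3989] w 0.0022870695851206924
angular [-0.0003 -0.0031  0.0012]  travel(after turn) [-0.002   0.0001  0.0009] dist 0.0021822096423448753
```

View pics/s22.png

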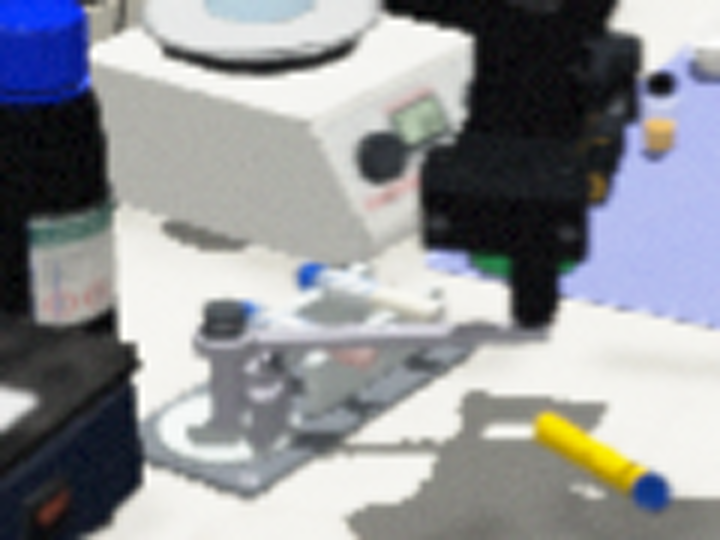

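View pics/t22.png

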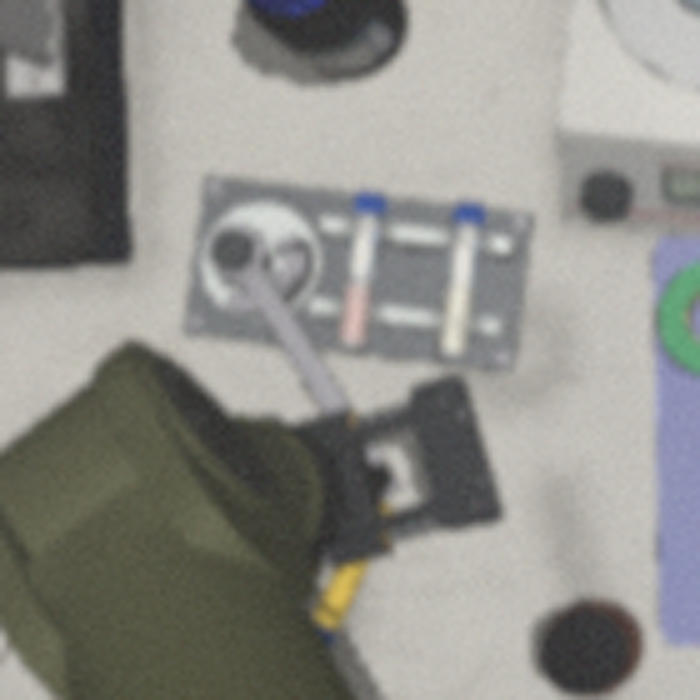

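Call:
{"api": "servo_tool", "payload": {"series": [{"travel": [0.001, 0.0115, 0], "angular": [0, 0, 0]}, {"travel": [0.003, 0.011, 0], "angular": [0, 0, 0]}, {"travel": [0.0036, 0.0106, 0], "angular": [0, 0, 0]}, {"travel": [0.006, 0.0124, 0], "angular": [0, 0, 0]}, {"travel": [0.007, 0.0116, 0], "angular": [0, 0, 0]}]}}

```text
time: 18.8
position: [0.4661, 0.1712, 0.0832]
tool_rot: [3.105, 0.469, 0.001]
ft_force: [-0.4, 1.2, 1.2]
grip_width: 0.005
```

```bash
python3 - <<'E'
from arc import *
plan(*C(1.12),.083,psi)
shot('side','s23',(220,190,340,280),6)
shot('top','t23',(150,130,290,270),5)
E
```

```text
t 18.8 p [0.4661 0.1712 0.0832] F [-0.3989  1.1714  1.2015] w 0.0050096057245838516
angular [ 0.0011 -0.0004 -0.0005]  travel(after turn) [-0.0004 -0.0019  0.0002] dist 0.001937167051613745
```

View pics/s23.png

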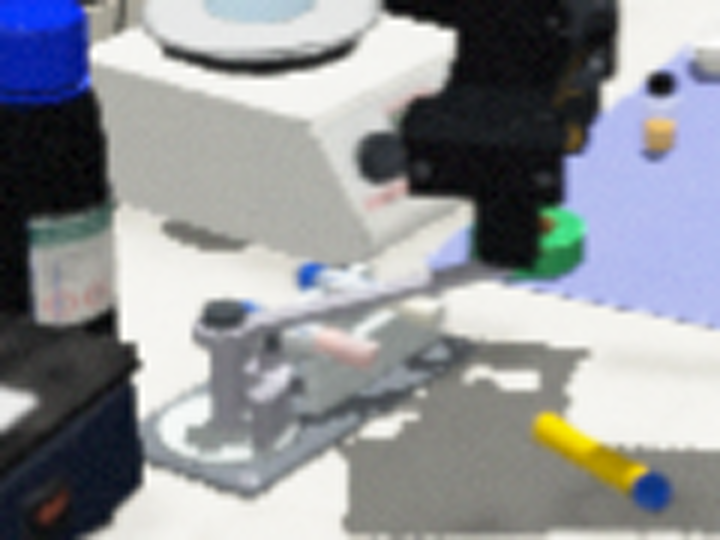

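View pics/t23.png

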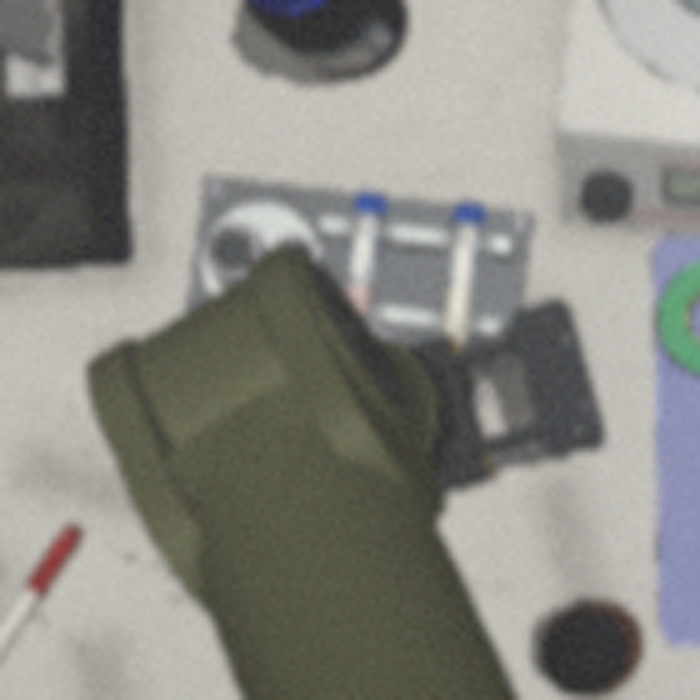

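Call:
{"api": "servo_tool", "payload": {"series": [{"travel": [0.0075, 0.0105, 0], "angular": [0, 0, 0]}, {"travel": [0.008, 0.01, 0], "angular": [0, 0, 0]}, {"travel": [0.009, 0.009, 0], "angular": [0, 0, 0]}, {"travel": [0.0096, 0.008, 0], "angular": [0, 0, 0]}, {"travel": [0, 0, 0], "angular": [0, 0, 0]}]}}

```text
time: 19.4
position: [0.5113, 0.1454, 0.0834]
tool_rot: [3.107, 0.465, 0.003]
ft_force: [-0.2, -0.5, -0.3]
grip_width: 0.007
```

```bash
python3 - <<'E'
from arc import *
plan(*C(1.52),.083,psi)
shot('side','s24',(220,190,340,280),6)
shot('top','t24',(150,130,290,270),5)
E
```

```text
t 19.4 p [0.5113 0.1454 0.0834] F [-0.1971 -0.5017 -0.2835] w 0.00658901688168223
angular [ 0.0006 -0.002  -0.0026]  travel(after turn) [0.0086 0.0049 0.0004] dist 0.009908127068953092
```

View pics/s24.png

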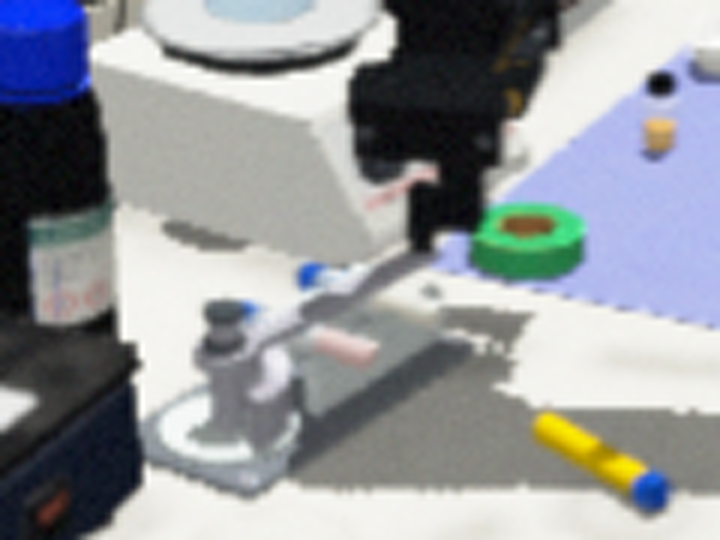

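View pics/t24.png

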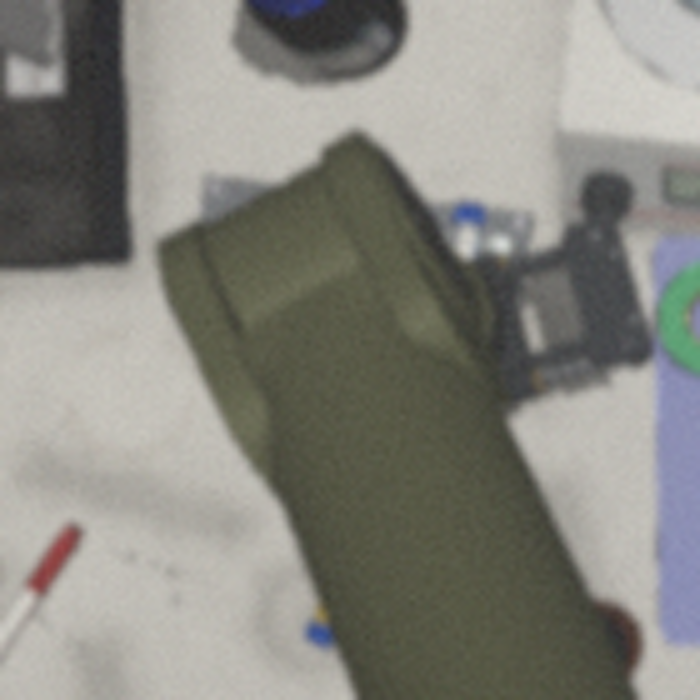

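Call:
{"api": "servo_tool", "payload": {"series": [{"travel": [0.0045, 0.003, 0], "angular": [0, 0, 0]}, {"travel": [0.0045, 0.002, 0], "angular": [0, 0, 0]}, {"travel": [0, 0, 0], "angular": [0, 0, 0]}, {"travel": [0, 0, 0], "angular": [0, 0, 0]}]}}

```text
time: 19.9
position: [0.5193, 0.1447, 0.0834]
tool_rot: [3.106, 0.47, 0.002]
ft_force: [0.6, 0.1, -0.4]
grip_width: 0.008
```

```bash
python3 - <<'E'
from arc import *
plan(*C(1.6),.083,psi)
shot('side','s25',(240,210,320,270),10)
E
```

```text
t 19.9 p [0.5193 0.1447 0.0834] F [ 0.6346  0.1076 -0.386 ] w 0.007595105602137318
angular [ 0.0006 -0.0012  0.0002]  travel(after turn) [0.0116 0.0083 0.0004] dist 0.01428725308799371
```

View pics/s25.png

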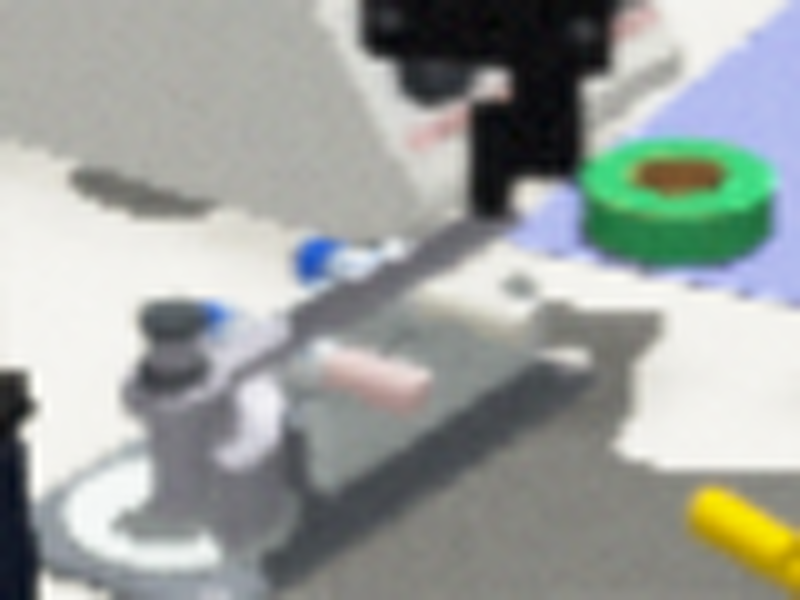

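Call:
{"api": "servo_tool", "payload": {"series": [{"travel": [-0.008, -0.004, 0], "angular": [0, 0, 0]}, {"travel": [-0.012, -0.006, 0], "angular": [0, 0, 0]}, {"travel": [0, 0, -0.03], "angular": [0, 0, 0]}, {"travel": [0, 0, -0.04], "angular": [0, 0, 0]}, {"travel": [0, 0, -0.03], "angular": [0, 0, 0]}]}}

```text
time: 20.45
position: [0.4959, 0.149, 0.1851]
tool_rot: [3.105, 0.471, 0.003]
ft_force: [0.9, -0.9, 0.2]
grip_width: 0.006
```

Call:
{"api": "servo_tool", "payload": {"series": [{"travel": [-0.02, -0.01, 0], "angular": [0, 0, 0]}, {"travel": [-0.03, 0.03, 0], "angular": [0, 0, 0]}, {"travel": [-0.015, 0.04, 0], "angular": [0, 0, 0]}, {"travel": [0, 0.04, 0], "angular": [0, 0, 0]}, {"travel": [0, 0.04, 0], "angular": [0, 0, 0]}]}}

```text
time: 20.95
position: [0.4752, -0.0058, 0.1836]
tool_rot: [3.103, 0.47, 0.002]
ft_force: [0.3, 1.0, 0.2]
grip_width: 0.002
```

Call:
{"api": "servo_tool", "payload": {"series": [{"travel": [0, 0.04, 0], "angular": [0, 0, 0]}, {"travel": [0, 0.03, 0], "angular": [0, 0, 0]}, {"travel": [0, 0, 0], "angular": [0, 0, 0]}, {"travel": [0, 0, 0], "angular": [0, 0, 0]}]}}

```text
time: 21.35
position: [0.4962, -0.0711, 0.1832]
tool_rot: [-3.106, -0.468, -0.001]
ft_force: [0.2, -0.4, -0.2]
grip_width: 0.004
```

```bash
python3 - <<'E'
from arc import *
s=ctrl.get_state();print(s['time'],s['position'],s['ft_force'])
out={}
for n,(x0,y0,x1,y1),f in (('side',(240,210,320,270),10),('top',(185,160,275,240),8)):
    im=ctrl.get_image(n)[:,:,::-1]
    c=cv2.resize(im[y0:y1,x0:x1],None,fx=f,fy=f,interpolation=cv2.INTER_CUBIC);cv2.imwrite(f'pics/f_{n}.png',c)
    a=np.linspace(0,2*np.pi,40)
    for A,l,col in((1.57,-.005,(0,0,255)),(1.33,.009,(0,255,0)),(1.44,-.005,(255,0,0))):
        th=A+yaw+np.pi;P=pv+.148*np.array([np.cos(th),np.sin(th)])
        q=[(P[0]+.009*np.cos(t),P[1]+.009*np.sin(t),.095+l) for t in a]
        p=((proj(n,q)-[x0,y0])+.5)*f-.5
        cv2.polylines(c,[p.astype(int)],True,col,1,cv2.LINE_AA)
    cv2.imwrite(f'pics/fo_{n}.png',c)
E
```

```text
21.35 [ 0.4962 -0.0711  0.1832] [ 0.1806 -0.3588 -0.1935]
```

View pics/fo_side.png

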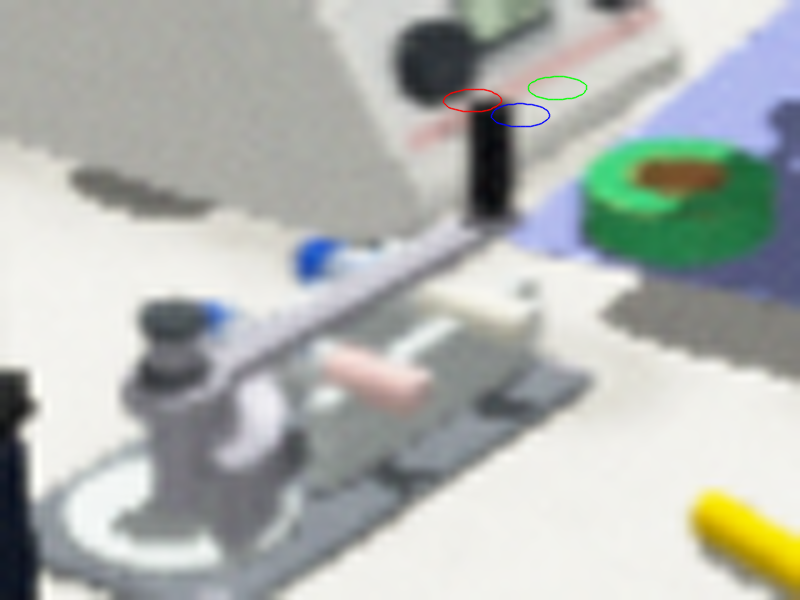

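View pics/fo_top.png

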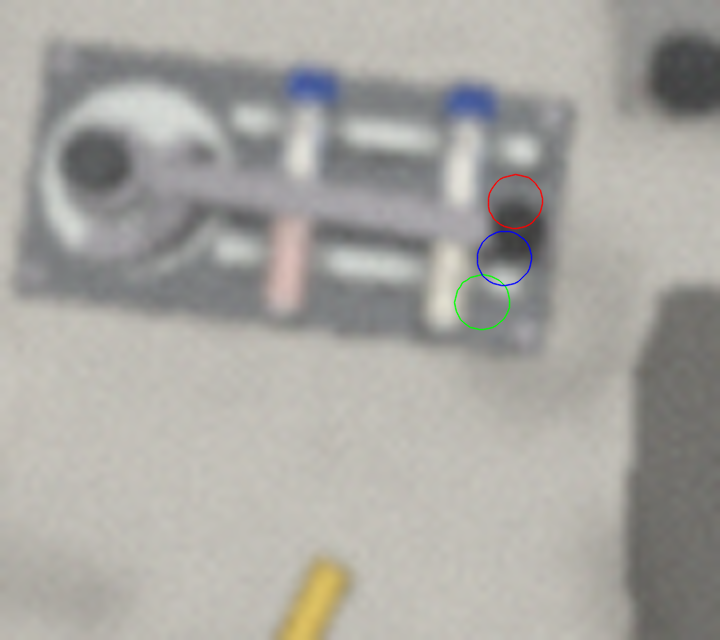

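```bash
python3 - <<'E'
from bench import ctrl
print(ctrl.close_job())
E
```

```text
the job is handed in; nothing more can be done
None
```

The job is handed in at about 21 s of the 72 s allowed. Both loose tubes are in the cradle, one in each groove, and the hold-down bar is swung over them and dropped into the low notch. `close_job()` reports no verdict, so what follows is my own reading of the last pictures.

- **Tubes:** the last top view shows one tube in each groove, lying across both rails under the bar. In a side view before I moved the bar, they appeared about 3 mm higher than my model of the cradle predicted. The gripper let go at seated height with almost no force, and the cradle model was itself about 2 mm off in that camera, so I put this down to calibration.
- **Bar:** I pushed the knob with the closed fingers. The push force was about 3.6 N on the ramp and nearly zero once past the crest. In the last pictures the knob is at the height expected for the low notch, not the crest.
- **Bar angle:** I read about 1.52 to 1.55 rad, against the 1.44 needed. That is short of the notch's middle (1.57) but within its play.
- **Everything else:** the arm was clear of everything, with the TCP 0.18 m above the bench. I never went near the dishes, the black bottle or the red and yellow look-alike tubes. I passed the vial with clearance. I did not re-measure any of their positions at the end.

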